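# Pack the reagent bottles into the carrier

### The job

Put the two loose white-capped amber bottles, the one standing on the bench and the one leaning in the sloped rest, upright into the two empty cells of the blue carrier, one in each, and let go. The empty cells' floors stand at differing heights, so lower each bottle gently until you feel it stand on its floor before releasing it: do not drop a bottle or ram it against the carrier. Leave the two bottles already in the carrier, the beaker and the cork ring alone.

Things in the scene. Friction and masses are not known exactly. Their poses are not given: they have to be found in the camera images.
- bottle_a_mid (a point): Centre (on the axis, half-way up, 65 mm above the base) of the white-capped amber bottle that starts leaning in the sloped rest; z axis along the bottle from base to cap. It leans about 35 degrees from vertical, cap towards the robot's side; cap, neck and shoulder stand free of the rest. It comes out along its own axis. Same size as bottle_b.
- bottle_b_mid (a point): Centre (on the axis, half-way up, 65 mm above the base) of the white-capped amber bottle that starts upright on the bench; z axis from base to cap. 130 mm tall, 0.2 to 0.3 kg: body 56 mm diameter and 85 mm tall, flat base, then shoulder and neck, and a screw cap 32 mm diameter, 25 mm tall (105 to 130 mm above the base).
- bottle_a: The same leaning bottle; origin at the centre of its base, z axis from base to cap.
- bottle_b: The same standing bottle; origin at the centre of its base, z axis from base to cap.
- cell_a (a point): Centre of the open mouth, at rim height, of one empty cell of the carrier. The cell is 63 mm square inside (sides along this point's x and y), its rim 105 mm above the bench. Its grey foam-backed floor stands 20 to 45 mm above the bench (85 to 60 mm below the rim), at a height that differs per cell and is not reported; it gives 1 mm per 4 N, at most 3 mm, then is firm.
- cell_b (a point): Centre of the open mouth of the other empty cell, 68 mm from cell_a; same sizes, its grey foam-backed floor at its own unreported height, also 20 to 45 mm above the bench.
- carrier: Blue plastic bottle carrier of 2 x 2 cells, fixed to the bench, 141 mm square (165 mm over the two side grips along x) and 105 mm high, walls 5 mm, cells 63 mm square at 68 mm pitch. Origin: centre of its underside. It may be turned any way. The empty cells are on its -x side (cell_a at y +34 mm, cell_b at y -34 mm), the filled ones on its +x side.
- rest: Fixed sloped aluminium rest, a trough with foot ledge, about 150 x 80 mm and 80 mm high, that holds bottle_a leaning 35 degrees from vertical towards the rest's -x axis. Origin: on the bench below the centre of the bottle's base.
- stored_1_mid (a point): Centre of a white bottle with a black cap already in the carrier; same size as the amber ones, its base 20 mm above the bench, so its cap top is 150 mm above the bench. Leave alone.
- stored_2_mid (a point): Centre of the second white bottle with a black cap already in the carrier, same as the first. Leave alone.
- beaker: Small glass beaker, 60 mm diameter, 75 mm tall, standing on the bench; origin at the centre of its underside. Leave alone.
- cork_ring: Loose cork ring, 80 mm outside diameter, 30 mm high, on the bench; origin at the centre of its underside. Leave alone.

How it is judged:
At the end, for the whole second after the job is handed in: The two amber bottles stand one in each empty cell, in either order: centre within 8 mm of the cell's centre along each side, bottle's half-way point at most 15 mm above the rim (so it stands on the cell floor), upright within 0.12 rad, at rest and released ((((x of bottle_a_mid in the frame of cell_a between -0.008 and 0.008 m and y of bottle_a_mid in the frame of cell_a between -0.008 and 0.008 m and z of bottle_a_mid in the frame of cell_a below 0.015 m and angle between bottle_a_mid's own z axis and vertical below 0.12 rad and linear speed of bottle_a below 0.02 m/s and contact force between the fingers and bottle_a below 0.1 N) and (x of bottle_b_mid in the frame of cell_b between -0.008 and 0.008 m and y of bottle_b_mid in the frame of cell_b between -0.008 and 0.008 m and z of bottle_b_mid in the frame of cell_b below 0.015 m and angle between bottle_b_mid's own z axis and vertical below 0.12 rad and linear speed of bottle_b below 0.02 m/s and contact force between the fingers and bottle_b below 0.1 N)) or ((x of bottle_a_mid in the frame of cell_b between -0.008 and 0.008 m and y of bottle_a_mid in the frame of cell_b between -0.008 and 0.008 m and z of bottle_a_mid in the frame of cell_b below 0.015 m and angle between bottle_a_mid's own z axis and vertical below 0.12 rad and linear speed of bottle_a below 0.02 m/s and contact force between the fingers and bottle_a below 0.1 N) and (x of bottle_b_mid in the frame of cell_a between -0.008 and 0.008 m and y of bottle_b_mid in the frame of cell_a between -0.008 and 0.008 m and z of bottle_b_mid in the frame of cell_a below 0.015 m and angle between bottle_b_mid's own z axis and vertical below 0.12 rad and linear speed of bottle_b below 0.02 m/s and contact force between the fingers and bottle_b below 0.1 N)))); the robot touches nothing.
It fails at once if An amber bottle is dropped (falls faster than 0.3 m/s, a fall of about 5 mm, while the fingers do not hold it) ((contact force between the fingers and bottle_a below 0.02 N and linear speed of bottle_a above 0.3 m/s) or (contact force between the fingers and bottle_b below 0.02 N and linear speed of bottle_b above 0.3 m/s)).
It fails at once if An amber bottle is rammed or pressed against the carrier with more than 30 N (contact force between any of bottle_a, bottle_b and carrier above 30 N).
It fails at once if A bottle already in the carrier is moved more than 15 mm or tipped ((distance of stored_1_mid from where it was at the start of the episode above 0.015 m or angle between stored_1_mid's own z axis and vertical above 0.2 rad) or (distance of stored_2_mid from where it was at the start of the episode above 0.015 m or angle between stored_2_mid's own z axis and vertical above 0.2 rad)).
It fails at once if The beaker or the cork ring is moved more than 30 mm (distance of any of beaker, cork_ring from where it was at the start of the episode above 0.03 m).
It also fails if it takes over 69 s, if anything falls off the work surface, if the arm or the gripper's body presses on something with over 40 N, if the wrist force passes 120 N, or if a joint passes its speed limit or range.

### The arm

A 6-joint arm with a two-finger parallel gripper is mounted at the origin on the work surface. World frame = base frame: x ahead of the robot, y to its left, z up, the work surface at z = 0. Lengths are in m, angles in rad, forces in N, time in s.
With the tool pointing down it reaches from about 0.275 to 0.75 m from the base axis. Payload 10.2 kg.
Tool frame: the origin (TCP) lies on the centre line of the jaws, within the pads' length; the fingertips stand ahead of it and the grasp point (between the pads) lies 2 mm behind it (robot.tips_ahead is the z of the fingertips in the tool frame, in m); z points along the fingers, x is the direction in which the jaws open and shut, and the axes are right-handed (so a half turn about z gives the same grasp; the last joint's range is limited). The gripper opens to 88 mm and grips with 3 to 60 N. Pads are 18 mm wide; open, the fingers measure 123 mm over their backs; the gripper's body (75 mm by 187 mm) begins 45 mm behind the grasp point.
Start: joints at [-1.515, 0.313, 1.498, -0, 1.331, -0.223], TCP at [0.144, -0.505, 0.224] pointing down, gripper open.
Joint ranges: [-2.94, 2.94], [-0.97, 2.17], [0.19, 2.56], [-1.23, 4.37], [0.02, 3.11], [-2.88, 2.88]. Speed limits (rad/s): [2.39, 2.39, 3.01, 3.14, 3.14, 3.14].

### API

Orientations are given as a 3x3 rotation matrix whose columns are the frame's x, y, z axes.
In Python, from cell import robot gives the robot as it stands.
- The arm moves only by the tool servo_tool, never from a script. Its arguments are lists of equal length, an entry for each row: "delta_pos": the shift along the tool's x, y, z in mm, a list of three; "roll": the turn about the tool's z in rad. In form: {"delta_pos": [[x, y, z], ...], "roll": [roll, ...]}. A call has exactly 5 rows; each row shifts and turns the commanded pose from where the row before left it, along the tool's axes as they then stand; what a row does not reach is not made up. A row lasts 1/8 s, in which the tool goes at most 62.5 mm and 10.7 degrees, less where a joint would pass 70% of its speed; a pose out of reach is approached as far as the arm can. A call with a gripper value outside its range is refused whole. "gripper" is the finger opening in mm, from 0 to 88.1, set as the call begins (left out, the last holds). The fingers move at their own pace and stop on an object; the grip force is fixed at half the most. Time passes only in rows, so rows that do not move let the fingers close, or fill a call up. It gives the time, the measured TCP pose, the force and the opening at its end, in the units of the state.
- robot.read_state(): the state, without advancing time (a new reading comes with each control period).
- robot.get_image(name): name is "scene" or "top"; returns a dict with "image" (384x512x3 uint8, red, green, blue), "z_map" (384x512 float32, m along the optical axis (not along the pixel's ray), 0 where there is no reading), "camera_matrix" (3x3 intrinsics, pixels), "k1" (the pictures are not rectified: a ray, as slopes to the right and down, at radius r is drawn at 1 + k1 r^2 times it, then the intrinsics apply), "R" (3x3) and "t" (3): a world point X has camera coordinates R X + t. Camera axes: x right, y down, z forward; pixel columns grow to the right and rows downward; lengths in m; the calibration is good to about 2 mm. A picture is of the moment at which its call begins.
- robot.finish_job(): hands the job in, once; it reports no verdict.
The state is a dict: "time_s": time; "qpos": joint angles; "joint_vel": joint speeds; "effort": joint torques, N m; "ee_pos": TCP position; "tool_rot": TCP orientation; "contact_force": force on the tool from outside, world axes, zero at the start; "ft_torque": the same for the moment, N m; "width": opening from 0.0 (shut) to 1.0 (fully open).
Only numpy, scipy, OpenCV 4.12 (cv2) and the standard library are available. Lean on these libraries where they do the work, as an engineer would, in place of code of your own. Each camera call takes 0.05 s, during which the arm holds its last target.

## Working session

There is one attempt and no reset: what is moved stays moved. The work goes in short steps, Python scripts to look and compute and a tool call to move; the robot and the scene stay as the last step left them, time stands still between calls to the robot, and variables do not carry over. Pictures are saved under pics/ and viewed, and the job is handed in when it is done.

Besides the shell and the picture viewer there is one more tool, called after "Request:" by a JSON object that holds its "name" and its "arguments". servo_tool: Moves the arm, as the interface text tells. Its arguments: {"type":"object","properties":{"delta_pos":{"type":"array","items":{"type":"array","items":{"type":"number"}}},"roll":{"type":"array","items":{"type":"number"}},"gripper":{"type":"number"}},"required":["delta_pos","roll"]}

```bash
ls; mkdir -p pics
python3 - <<'E'
from cell import robot
import cv2,numpy as np,pickle
s=robot.read_state();print(s, robot.tips_ahead)
d={}
for n in("scene","top"):
    g=robot.get_image(n);d[n]=g
    cv2.imwrite(f"pics/{n}0.png",cv2.resize(g["image"][:,:,::-1],(800,600),interpolation=cv2.INTER_CUBIC))
    print(n,g["camera_matrix"],g["k1"],g["R"],g["t"])
pickle.dump(d,open("im0.pkl","wb"))
E
```

```text
pics
{'time_s': 0.0, 'qpos': array([-1.51545895e+00,  3.13437541e-01,  1.49840295e+00, -6.85798052e-07,
        1.33098313e+00, -2.23423627e-01]), 'joint_vel': array([-0.00044528, -0.00027751,  0.00012265, -0.00056276,  0.00078528,
        0.0012379 ]), 'effort': array([-2.18992282e-03, -4.02215624e+01, -2.52268714e+01,  6.93434430e-02,
        3.52655794e-02, -1.02086437e-04]), 'ee_pos': array([ 0.14442353, -0.50448498,  0.2231803 ]), 'tool_rot': array([[ 2.75164810e-01, -9.61397068e-01, -6.87487530e-05],
       [-9.61396321e-01, -2.75164684e-01,  1.22904361e-03],
       [-1.20051615e-03, -2.72094753e-04, -9.99999242e-01]]), 'contact_force': array([ 0.21124672, -0.37757222,  1.03260448]), 'ft_torque': array([-0.01212844,  0.03112874, -0.05628365]), 'width': 0.9981647740240371} 0.017
scene [[448.6413709    0.         249.78168408]
 [  0.         448.6413709  190.57672368]
 [  0.           0.           1.        ]] -0.15681331745167026 [[ 0.61891487  0.7853883   0.01046931]
 [ 0.65738233 -0.5106546  -0.55414831]
 [-0.4298754   0.34985296 -0.83235212]] [-0.39150944 -0.33522811  1.38952332]
top [[383.09817984   0.         260.9072771 ]
 [  0.         383.09817984 194.15791248]
 [  0.           0.           1.        ]] 0.028212756226003517 [[-0.02384943 -0.9995156   0.01999446]
 [-0.98335497  0.01985093 -0.18060716]
 [ 0.18012276 -0.02396904 -0.98335206]] [0.0331129  0.59792587 0.90916425]
```

View pics/scene0.png

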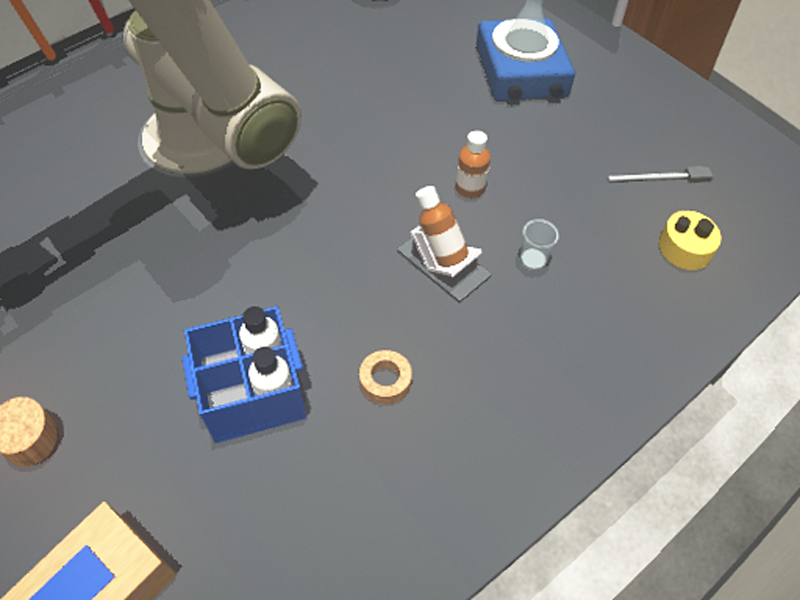

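View pics/top0.png

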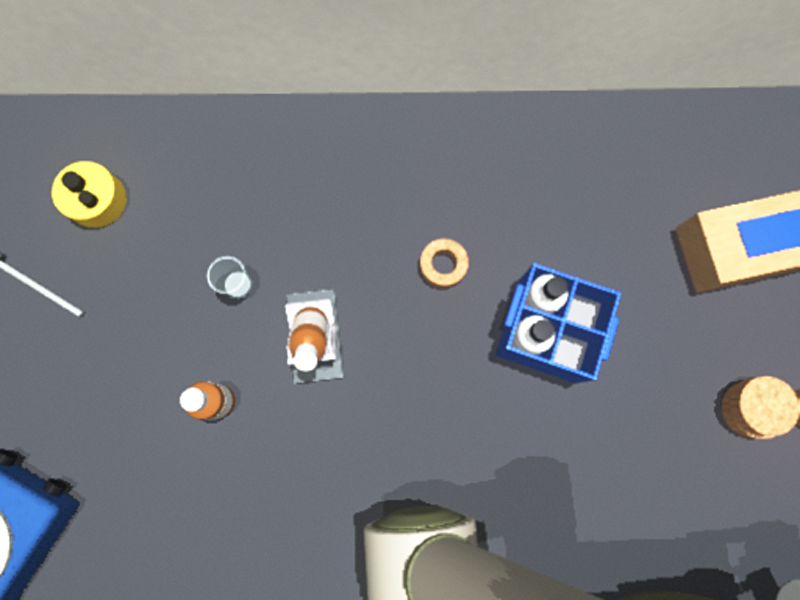

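```bash
cat > h.py <<'E'
import numpy as np,cv2,pickle
def cloud(g):
    K=g["camera_matrix"];h,w=g["z_map"].shape
    u,v=np.meshgrid(np.arange(w),np.arange(h))
    d=np.array([g["k1"],0,0,0,0],float)
    p=cv2.undistortPoints(np.stack([u.ravel(),v.ravel()],1).astype(np.float64)[:,None],K,d)[:,0]
    z=g["z_map"].ravel().astype(float)
    X=np.c_[p*z[:,None],z]
    W=(X-g["t"])@g["R"]
    W[z==0]=np.nan
    return W.reshape(h,w,3)
def proj(g,P):
    rv,_=cv2.Rodrigues(g["R"])
    return cv2.projectPoints(np.atleast_2d(np.array(P,float)),rv,g["t"],g["camera_matrix"],np.array([g["k1"],0,0,0,0.]))[0][:,0]
def crop(g,u0,v0,u1,v1,name,s=5):
    cv2.imwrite(name,cv2.resize(g["image"][v0:v1,u0:u1,::-1],None,fx=s,fy=s,interpolation=cv2.INTER_CUBIC))
E
python3 - <<'E'
from h import *
d=pickle.load(open("im0.pkl","rb"))
t=d["top"];s=d["scene"]
crop(t,100,170,230,270,"pics/t_a.png",6)
crop(t,300,150,410,250,"pics/t_c.png",6)
crop(s,240,70,370,200,"pics/s_a.png",5)
crop(s,105,180,205,290,"pics/s_c.png",6)
for n,g in d.items():
    W=cloud(g);im=g["image"].astype(int)
    tab=W[(abs(W[...,2])<.02)]
    print(n,"table z med",np.nanmedian(tab[:,2]),len(tab))
    # blue carrier rim
    R,G,B=im[...,0],im[...,1],im[...,2]
    m=(B>R+50)&(W[...,2]>.095)&(W[...,2]<.115)&(W[...,1]<0)
    P=W[m][:,:2].astype(np.float32);
    print("rim",len(P),np.median(W[m][:,2]),cv2.minAreaRect(P))
    hsv=cv2.cvtColor(g["image"],cv2.COLOR_RGB2HSV)
    m=(R>160)&(abs(R-B)<40)&(W[...,2]>.1)&(W[...,2]<.2)
    nl,lab,st,c=cv2.connectedComponentsWithStats(m.astype(np.uint8))
    for i in range(1,nl):
        if st[i,4]>15:
            P=W[lab==i];print("white",c[i],st[i,4],np.nanmedian(P,0),np.nanmin(P,0),np.nanmax(P,0))
E
```

```text
scene table z med -0.0001102320386940141 143330
rim 1029 0.103583761399355 ((0.5588737726211548, -0.2157513052225113), (0.1623142510652542, 0.1434377133846283), 69.23941040039062)
white [337.74038462  19.76282051] 312 [0.27833475 0.63621845 0.118896  ] [0.2264835  0.61509311 0.10031524] [0.3004697  0.68417593 0.14760442]
white [304.8880597   90.10447761] 134 [0.45594951 0.3268437  0.12816094] [0.43740566 0.31551158 0.10568599] [0.46785735 0.34805426 0.13433838]
white [273.36708861 125.66455696] 158 [0.51412469 0.16645312 0.14028061] [0.48915422 0.15436205 0.12345273] [0.52675359 0.1848392  0.15291408]
white [165.66312057 214.79432624] 282 [ 0.55271462 -0.17901952  0.11336769] [ 0.51681554 -0.19996124  0.10035039] [ 0.56656845 -0.14492601  0.14044667]
white [172.19736842 240.73684211] 304 [ 0.61601149 -0.20301681  0.11336542] [ 0.57700505 -0.22394919  0.10059353] [ 0.63140178 -0.1686343   0.14312431]
top table z med -0.00039274732517552256 144316
rim 966 0.10367720285874167 ((0.5590648651123047, -0.2146993726491928), (0.16380390524864197, 0.14213219285011292), 69.82311248779297)
white [349.4   189.088] 250 [ 0.59076028 -0.18586973  0.1130186 ] [ 0.57505749 -0.22341854  0.1000261 ] [ 0.6300294  -0.16702565  0.14978617]
white [340.40530303 215.15909091] 264 [ 0.52939943 -0.16061827  0.11337636] [ 0.51133111 -0.19653004  0.10162192] [ 0.56611444 -0.14313906  0.1512146 ]
white [195.11538462 228.18269231] 208 [0.50798407 0.17095489 0.1407927 ] [0.49112781 0.15663027 0.11620871] [0.52883848 0.18726558 0.15252438]
white [123.5        255.33707865] 178 [0.45319776 0.33065532 0.12924734] [0.43794523 0.31642161 0.11003686] [0.46682627 0.34692445 0.13327124]
```

View pics/t_a.png

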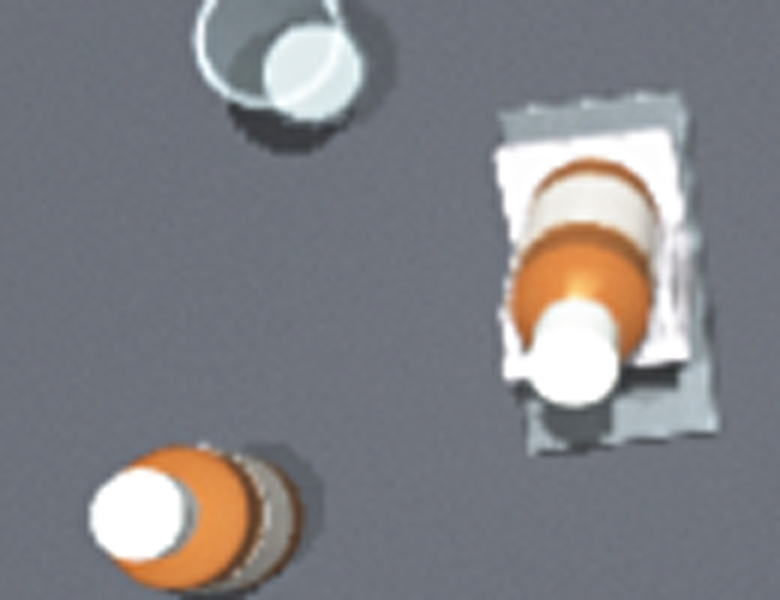

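View pics/t_c.png

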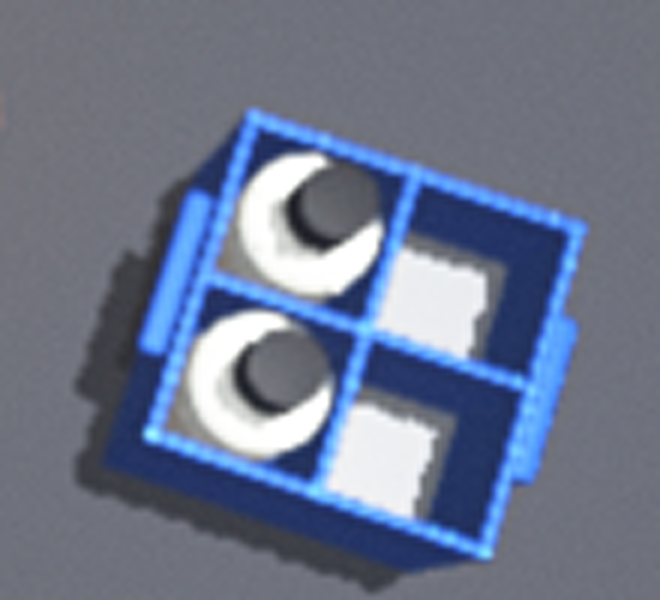

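View pics/s_a.png

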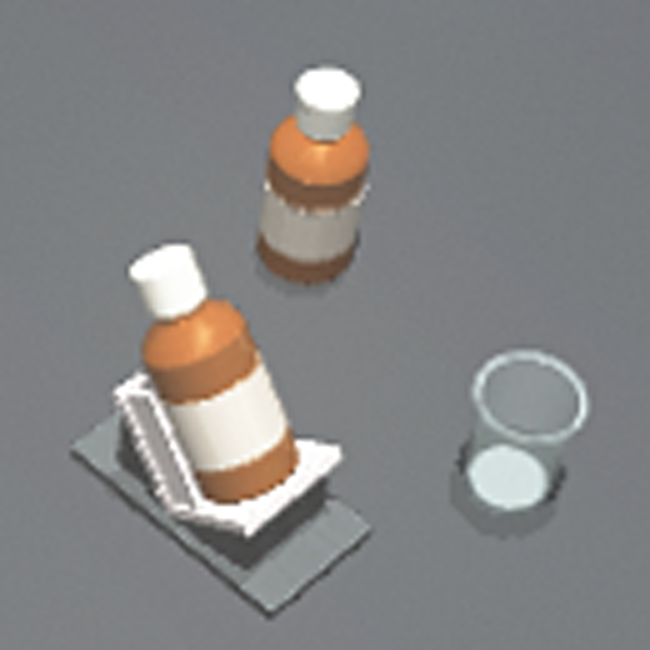

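View pics/s_c.png

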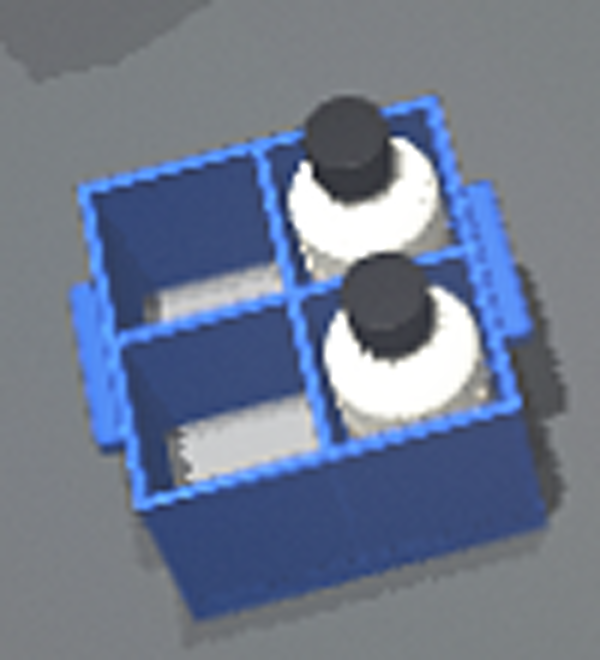

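```bash
cat > fit.py <<'E'
from h import *
from scipy.optimize import least_squares
def prof(s,r):
    # distance to surface of stepped cylinder (union)
    def cyl(s,r,a,b,R):
        dx=r-R;dy=np.maximum(a-s,s-b)
        return np.minimum(np.maximum(dx,dy),0)+np.hypot(np.maximum(dx,0),np.maximum(dy,0))
    return np.minimum(cyl(s,r,0,.085,.028),cyl(s,r,.105,.130,.016))
def fit(P,base,ax,free=True):
    # P points; base guess; ax guess
    th=np.arccos(ax[2]);ph=np.arctan2(ax[1],ax[0])
    def res(p):
        a=np.array([np.sin(p[3])*np.cos(p[4]),np.sin(p[3])*np.sin(p[4]),np.cos(p[3])])
        D=P-p[:3];s=D@a;r=np.linalg.norm(D-s[:,None]*a,axis=1)
        d=prof(s,r)
        d=np.where((s>.083)&(s<.107),0,d)
        return d*1000
    x0=np.r_[base,th,ph]
    if not free:
        f=lambda q:res(np.r_[q,th,ph]); q=least_squares(f,base,loss='soft_l1',f_scale=2)
        return q.x,ax,np.median(abs(f(q.x)))
    q=least_squares(res,x0,loss='soft_l1',f_scale=2,x_scale=[.01,.01,.01,.1,.1])
    p=q.x;a=np.array([np.sin(p[3])*np.cos(p[4]),np.sin(p[3])*np.sin(p[4]),np.cos(p[3])])
    return p[:3],a,np.median(abs(res(p)))
def near(W,base,ax,rad=.034,lo=-.005,hi=.137):
    D=W.reshape(-1,3)-base;s=D@ax;r=np.linalg.norm(D-s[:,None]*ax,axis=1)
    m=(s>lo)&(s<hi)&(r<rad);return W.reshape(-1,3)[m]
E
python3 - <<'E'
from fit import *
d=pickle.load(open("im0.pkl","rb"))
t=d["top"];s=d["scene"]
Ws={n:cloud(g) for n,g in d.items()}
def ray(g,u,v,z):
    p=cv2.undistortPoints(np.array([[[u,v]]],float),g["camera_matrix"],np.array([g["k1"],0,0,0,0.]))[0,0]
    dr=g["R"].T@np.r_[p,1];o=-g["R"].T@g["t"];return o+dr*(z-o[2])/dr[2]
C=np.array([ray(t,300+(u+.5)/6-.5,150+(v+.5)/6-.5,.105) for u,v in [(252,115),(583,225),(490,552),(152,432)]])
print("corners",C.round(4),C.mean(0))
C2=np.array([ray(s,105+(u+.5)/6-.5,180+(v+.5)/6-.5,.105) for u,v in [(517,400),(145,500),(85,190),(433,100)]])
print("scene corners",C2.round(4),C2.mean(0))
for Q in(C,C2):
    ex=(Q[0]-Q[1]+Q[3]-Q[2])[:2];print("x axis angle deg",np.degrees(np.arctan2(ex[1],ex[0])),np.linalg.norm(ex)/2)
# bottles
for nm,base,ax in (("b",np.array([.453,.331,0]),np.array([0,0,1.])),("a",None,None)):
    if nm=="a":
        ph=np.pi  # toward -x
        ax=np.array([-np.sin(.611),0.02,np.cos(.611)]);ax/=np.linalg.norm(ax)
        base=np.array([.512,.170,.136])-ax*.12
    for src in(["top"],["scene"],["top","scene"]):
        b,a=base,ax
        for k in range(4):
            W=np.concatenate([near(Ws[n],b,a,lo=.012,rad=.036-.001*k) for n in src])
            W=W[W[:,2]>.015]
            b,a,e=fit(W,b,a)
        print(nm,src,len(W),b.round(4),a.round(4),"tilt",np.degrees(np.arccos(a[2])),"az",np.degrees(np.arctan2(a[1],a[0])),"cap",(b+a*.1175).round(4),e)
E
```

```text
corners [[ 0.6476 -0.1752  0.105 ]
 [ 0.5998 -0.3048  0.105 ]
 [ 0.471  -0.257   0.105 ]
 [ 0.5205 -0.128   0.105 ]] [ 0.5597592  -0.21623306  0.105     ]
scene corners [[ 0.646  -0.1742  0.105 ]
 [ 0.598  -0.3021  0.105 ]
 [ 0.4717 -0.2556  0.105 ]
 [ 0.5194 -0.1275  0.105 ]] [ 0.55876545 -0.21483241  0.105     ]
x axis angle deg 69.38078082576392 0.13814143123048878
x axis angle deg 69.5070917199768 0.1366175166637139
b ['top'] 630 [ 4.519e-01  3.325e-01 -3.000e-04] [0.0068 0.007  1.    ] tilt 0.559707895562187 az 46.17131387975433 cap [0.4527 0.3334 0.1172] 0.10035300296072289
b ['scene'] 655 [0.4524 0.332  0.0008] [-0.0092  0.0058  0.9999] tilt 0.620383343036942 az 147.78177529035707 cap [0.4513 0.3327 0.1182] 0.5532301299551873
b ['top', 'scene'] 1285 [ 0.4525  0.3324 -0.    ] [-0.0067  0.0054  1.    ] tilt 0.49138587823347424 az 141.23606145118265 cap [0.4517 0.333  0.1175] 0.3172781092525348
a ['top'] 779 [0.5764 0.1791 0.0357] [-0.5803 -0.0543  0.8126] tilt 35.64956688384168 az -174.65608896915887 cap [0.5082 0.1727 0.1312] 0.22003773340253246
a ['scene'] 937 [0.5752 0.1778 0.0365] [-0.5785 -0.0547  0.8139] tilt 35.52480855785205 az -174.5960515916484 cap [0.5072 0.1714 0.1321] 0.6338339465104953
a ['top', 'scene'] 1716 [0.5759 0.1783 0.0359] [-0.579  -0.0545  0.8135] tilt 35.55954667434798 az -174.62469097656242 cap [0.5079 0.1719 0.1315] 0.5296470840369539
```

```bash
cat > mv.py <<'E'
import sys
from cell import robot
import numpy as np
def st():
    s=robot.read_state();R=s["tool_rot"]
    print("t",round(s["time_s"],2),"p",s["ee_pos"].round(4),"xang",round(np.degrees(np.arctan2(R[1,0],R[0,0])),1),"F",s["contact_force"].round(1),"w",round(s["width"]*88.1,1),"q",s["qpos"].round(2))
    return s
def go(T):
    s=st();d=s["tool_rot"].T@(np.array(T)-s["ee_pos"])*1000
    print("tool mm",d.round(1),"len",np.linalg.norm(d).round(1))
if __name__=="__main__":
    T=[float(a) for a in sys.argv[1:4]];go(T)
E
python3 mv.py .4522 .3325 .224
python3 - <<'E'
from h import *
d=pickle.load(open("im0.pkl","rb"))
ex=np.array([np.cos(np.radians(69.4)),np.sin(np.radians(69.4))]);ey=np.array([-ex[1],ex[0]])
c=np.array([.559,-.2155])
for n,g in d.items():
    W=cloud(g).reshape(-1,3)
    for nm,sy in(("a",.034),("b",-.034)):
        cc=c-.034*ex+sy*ey
        q=(W[:,:2]-cc);m=(abs(q@ex)<.027)&(abs(q@ey)<.027)&(W[:,2]<.07)&(W[:,2]>0.01)
        z=W[m][:,2];h,e=np.histogram(z,np.arange(.01,.071,.003))
        print(n,nm,cc.round(4),len(z),np.percentile(z,[5,25,50]).round(4),h)
E
```

```text
t 0.1 p [ 0.1444 -0.5045  0.2232] xang -74.0 F [0.6 1.1 0.5] w 88.0 q [-1.52  0.31  1.5  -0.    1.33 -0.22]
tool mm [-7.200e+02 -5.262e+02  1.000e-01] len 891.8
scene a [ 0.5152 -0.2354] 82 [0.0208 0.0223 0.0232] [ 0  0  0 17 55 10  0  0  0  0  0  0  0  0  0  0  0  0  0  0]
scene b [ 0.5789 -0.2593] 187 [0.0311 0.0327 0.0338] [ 0  0  0  0  0  0  8 93 80  6  0  0  0  0  0  0  0  0  0  0]
top a [ 0.5152 -0.2354] 266 [0.0204 0.0218 0.023 ] [  0   0   5  74 150  36   1   0   0   0   0   0   0   0   0   0   0   0
   0   0]
top b [ 0.5789 -0.2593] 257 [0.0302 0.0321 0.0331] [  0   0   0   0   0   0  28 143  82   4   0   0   0   0   0   0   0   0
   0   0]
```

Request:
{"name": "servo_tool", "arguments": {"delta_pos": [[-40,-29,0],[-40,-29,0],[-40,-29,0],[-40,-29,0],[-40,-29,0]], "roll": [0,0,0,0,0], "gripper": 80}}

```text
time_s: 0.72
ee_pos: [0.229, -0.2709, 0.2235]
tool_rot: [[0.275, -0.962, -0.0], [-0.962, -0.275, 0.0], [-0.0, -0.0, -1.0]]
contact_force: [-0.5, -0.6, 0.3]
width: 0.908
```

Request:
{"name": "servo_tool", "arguments": {"delta_pos": [[-40,-29,0],[-40,-29,0],[-40,-29,0],[-40,-29,0],[-40,-29,0]], "roll": [0,0,0,0,0]}}

```text
time_s: 1.35
ee_pos: [0.3133, -0.0388, 0.2238]
tool_rot: [[0.275, -0.962, 0.0], [-0.962, -0.275, -0.0], [0.0, -0.0, -1.0]]
contact_force: [0.5, -1.2, 0.0]
width: 0.907
```

Request:
{"name": "servo_tool", "arguments": {"delta_pos": [[-40,-29,0],[-40,-29,0],[-40,-29,0],[-40,-29,0],[-40,-29,0]], "roll": [0,0,0,0,0]}}

```text
time_s: 1.98
ee_pos: [0.3977, 0.1936, 0.2236]
tool_rot: [[0.276, -0.961, -0.0], [-0.961, -0.276, -0.0], [0.0, 0.0, -1.0]]
contact_force: [0.6, -0.9, -0.1]
width: 0.906
```

```bash
python3 mv.py .4522 .3325 .224
```

```text
t 1.98 p [0.3977 0.1936 0.2236] xang -74.0 F [ 0.6 -0.9 -0.1] w 79.8 q [ 0.19  0.13  1.73 -0.    1.28  1.48]
tool mm [-118.5  -90.7   -0.5] len 149.2
```

Request:
{"name": "servo_tool", "arguments": {"delta_pos": [[-40,-30,0],[-40,-30,0],[-38.5,-30,0],[0,0,30],[0,0,30]], "roll": [0,0,0,0,0]}}

```text
time_s: 2.6
ee_pos: [0.4512, 0.3309, 0.1623]
tool_rot: [[0.276, -0.961, -0.001], [-0.961, -0.276, -0.0], [0.0, 0.001, -1.0]]
contact_force: [-0.5, -0.2, 0.2]
width: 0.909
```

```bash
python3 mv.py .4522 .3325 .1155;python3 - <<'E'
from cell import robot
from h import *
g=robot.get_image("top");crop(g,60,180,190,300,"pics/b1.png",5)
E
```

```text
t 2.6 p [0.4512 0.3309 0.1623] xang -74.0 F [-0.5 -0.2  0.2] w 80.1 q [ 0.42  0.44  1.48 -0.    1.22  1.71]
tool mm [-1.3 -1.4 46.8] len 46.9
```

View pics/b1.png

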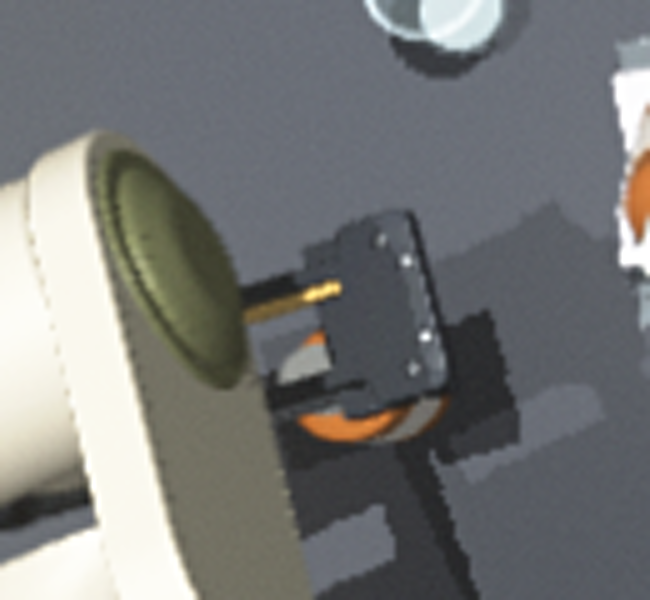

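The gripper hides bottle b in the top view, but the bottle still sits in place below it (near 370,430). Going down.

Request:
{"name": "servo_tool", "arguments": {"delta_pos": [[-1,-1,20],[0,0,20],[0,0,7],[0,0,0],[0,0,0]], "roll": [0,0,0,0,0]}}

```text
time_s: 3.28
ee_pos: [0.4525, 0.3319, 0.1177]
tool_rot: [[0.275, -0.961, 0.001], [-0.961, -0.275, 0.001], [-0.0, -0.001, -1.0]]
contact_force: [-0.2, 0.6, 0.1]
width: 0.91
```

Request:
{"name": "servo_tool", "arguments": {"delta_pos": [[0,0,0],[0,0,0],[0,0,0],[0,0,0],[0,0,0]], "roll": [0,0,0,0,0], "gripper": 0}}

```text
time_s: 3.9
ee_pos: [0.4521, 0.3318, 0.1167]
tool_rot: [[0.275, -0.961, -0.0], [-0.961, -0.275, 0.0], [-0.0, -0.0, -1.0]]
contact_force: [-0.4, -0.8, 0.2]
width: 0.363
```

Request:
{"name": "servo_tool", "arguments": {"delta_pos": [[0,0,0],[0,0,0],[0,0,-3],[0,0,-7],[0,0,-10]], "roll": [0,0,0,0,0]}}

```text
time_s: 4.53
ee_pos: [0.4522, 0.3317, 0.1374]
tool_rot: [[0.275, -0.961, 0.0], [-0.961, -0.275, 0.0], [-0.0, -0.0, -1.0]]
contact_force: [-0.4, 0.4, 0.0]
width: 0.006
```

```bash
python3 mv.py .5789 -.2593 .28;python3 - <<'E'
from cell import robot
from h import *
g=robot.get_image("scene");crop(g,230,40,370,170,"pics/b2.png",5)
E
```

```text
t 4.53 p [0.4522 0.3317 0.1374] xang -74.0 F [-0.4  0.4  0. ] w 0.6 q [0.42 0.47 1.51 0.   1.17 1.72]
tool mm [ 603.1   40.8 -142.6] len 621.1
```

View pics/b2.png

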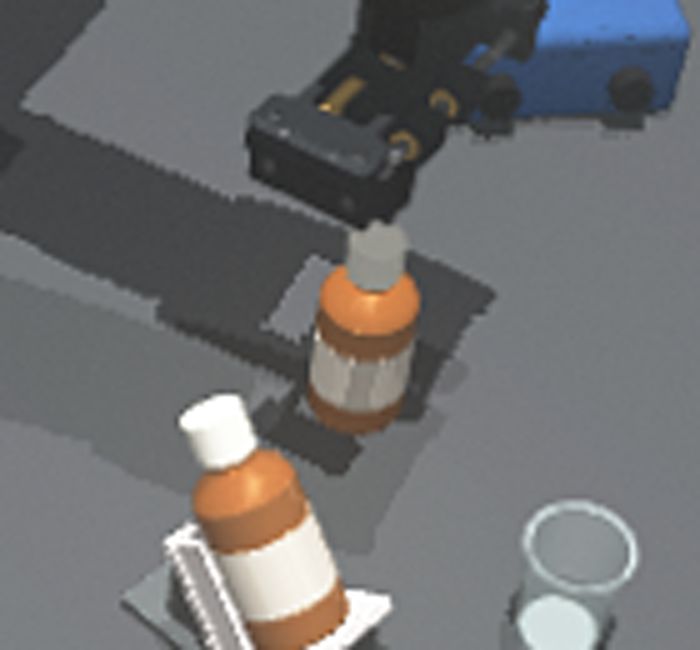

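Run:
```python
from cell import robot
from h import *
from mv import st
s=st()
for n in("scene","top"):
    g=robot.get_image(n);im=g["image"][:,:,::-1].copy()
    R=s["tool_rot"];p=s["ee_pos"]
    pts=[p,p+R@[0,0,.017],p+R@[0,0,-.047],[.4524,.3323,.13],[.4524,.3323,0]]
    uv=proj(g,pts);print(n,uv.round(1).tolist())
    u0,v0=uv.mean(0).astype(int)-55
    u0=max(u0,0);v0=max(v0,0)
    c=cv2.resize(im[v0:v0+110,u0:u0+110],None,fx=5,fy=5,interpolation=cv2.INTER_CUBIC)
    for (u,v),col in zip(uv,[(0,0,255),(0,255,0),(255,0,0),(255,255,0),(255,0,255)]):
        cv2.circle(c,(int((u-u0)*5+2),int((v-v0)*5+2)),5,col,2)
    cv2.imwrite(f"pics/b3_{n}.png",c)
a=cv2.imread("pics/b3_scene.png");b=cv2.imread("pics/b3_top.png");
h=min(a.shape[0],b.shape[0]);o=np.hstack([a[:h],b[:h]]);cv2.imwrite("pics/b3.png",cv2.resize(o,None,fx=800/o.shape[1],fy=800/o.shape[1]))
```

```text
t 4.58 p [0.4528 0.332  0.1389] xang -74.0 F [-0.4  0.4  1.9] w 0.7 q [ 0.42  0.47  1.5  -0.    1.17  1.72]
scene [[305.8, 85.2], [305.1, 89.8], [307.7, 71.9], [305.4, 87.5], [300.6, 120.0]]
top [[121.4, 255.2], [124.0, 255.3], [113.7, 254.7], [122.6, 255.4], [139.7, 256.6]]
```

View pics/b3.png

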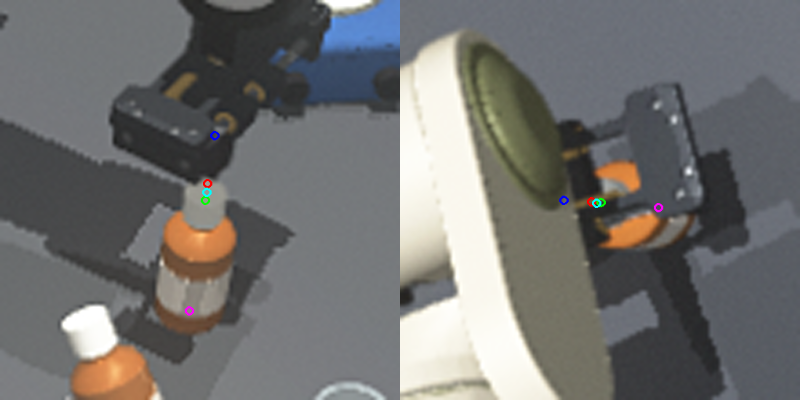

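Run:
```python
from cell import robot
from h import *
s=robot.read_state()
g=robot.get_image("scene");crop(g,255,20,355,120,"pics/b4.png",6)
g2=robot.get_image("top");crop(g2,70,190,170,280,"pics/b5.png",6)
pickle.dump((g,g2,s),open("im1.pkl","wb"))
R=s["tool_rot"]
for n,gg in(("s",g),("t",g2)):
    W=cloud(gg).reshape(-1,3);D=(W-s["ee_pos"])@R
    m=(abs(D[:,0])<.11)&(abs(D[:,1])<.06)&(D[:,2]>-.15)&(D[:,2]<.02)
    D=D[m]*1000
    for z in range(-150,20,10):
        q=D[(D[:,2]>=z)&(D[:,2]<z+10)]
        if len(q):print(n,z,len(q),q.min(0).round(),q.max(0).round())
```

```text
s -150 64 [  -3.  -23. -149.] [  20.   22. -140.]
s -140 82 [ -35.  -24. -140.] [  22.   22. -130.]
s -130 463 [ -96.  -35. -130.] [  95.   34. -120.]
s -120 253 [ -96.  -36. -120.] [  96.   34. -110.]
s -110 215 [ -92.  -35. -110.] [  94.   35. -100.]
s -100 211 [ -83.  -35. -100.] [ 89.  33. -90.]
s -90 116 [-83. -35. -90.] [ 87.  34. -80.]
s -80 7 [-80. -31. -80.] [ 84.  19. -79.]
s -60 7 [  2. -11. -55.] [ 18.  -8. -51.]
s -50 16 [-10. -12. -48.] [ 16.  -4. -40.]
s -40 18 [-11. -12. -39.] [ 16.  -5. -30.]
s -30 17 [-12. -12. -28.] [ 15.  -1. -21.]
s -20 5 [ -9. -10. -19.] [ 10.  -2. -16.]
s 0 67 [-14. -16.   4.] [15. 14. 10.]
s 10 37 [-21. -16.  10.] [17. 14. 20.]
t -130 548 [ -90.  -34. -125.] [  94.   34. -120.]
t -120 266 [ -85.  -35. -120.] [  94.   35. -110.]
t -110 124 [ -88.  -34. -110.] [  92.   34. -100.]
t -100 99 [ -83.  -34. -100.] [ 85.  34. -90.]
t -90 39 [-84. -33. -90.] [ 85.  34. -81.]
t -80 3 [-78.  -4. -80.] [ 30.  25. -75.]
t -30 2 [ 14.  -7. -26.] [ 15.  -4. -23.]
t -20 1 [ 14.  -9. -20.] [ 14.  -9. -20.]
t 0 12 [  6. -13.   6.] [14. -3. 10.]
t 10 6 [  2. -12.  11.] [14. 16. 18.]
```

View pics/b4.png

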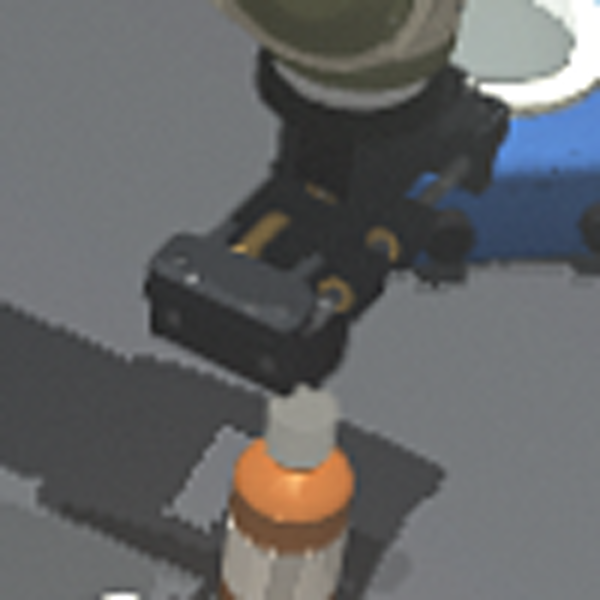

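View pics/b5.png

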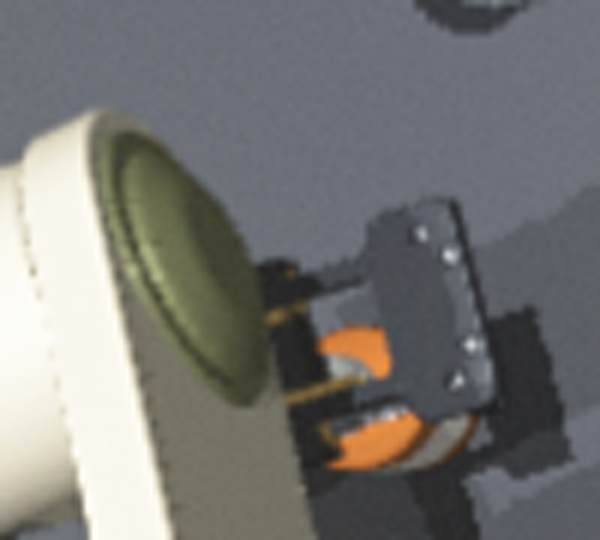

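The depth cloud puts the fingertips at tool z ≈ -16 mm and the body underside at ≈ -80 mm. The stated values are +17 and -47, so the real gripper sits about 33 mm higher than the reported TCP. That is why the jaws closed above the cap. I'll correct for it and reopen.

Request:
{"name": "servo_tool", "arguments": {"delta_pos": [[0,0,0],[0,0,0],[0,0,0],[0,0,0],[0,0,0]], "roll": [0,0,0,0,0], "gripper": 70}}

```text
time_s: 5.4
ee_pos: [0.4521, 0.3317, 0.1367]
tool_rot: [[0.275, -0.961, -0.0], [-0.961, -0.275, 0.0], [-0.0, 0.0, -1.0]]
contact_force: [-0.4, -0.2, -0.2]
width: 0.548
```

Request:
{"name": "servo_tool", "arguments": {"delta_pos": [[0,0,0],[0,0,0],[0,0,0],[0,0,10],[0,0,10]], "roll": [0,0,0,0,0]}}

```text
time_s: 6.02
ee_pos: [0.452, 0.3316, 0.1158]
tool_rot: [[0.275, -0.961, -0.001], [-0.961, -0.275, -0.0], [0.0, 0.001, -1.0]]
contact_force: [-0.5, 0.4, 0.0]
width: 0.793
```

Request:
{"name": "servo_tool", "arguments": {"delta_pos": [[0,0,10],[0,0,10],[0,0,10],[0,0,5],[0,0,0]], "roll": [0,0,0,0,0]}}

```text
time_s: 6.65
ee_pos: [0.4521, 0.3317, 0.0814]
tool_rot: [[0.275, -0.961, -0.0], [-0.961, -0.275, -0.0], [0.0, 0.0, -1.0]]
contact_force: [0.8, -0.4, 0.7]
width: 0.8
```

Run:
```python
from cell import robot
from h import *
from mv import st
s=st()
g=robot.get_image("scene");crop(g,255,20,355,120,"pics/b6.png",6)
R=s["tool_rot"]
W=cloud(g).reshape(-1,3);D=(W-s["ee_pos"])@R
m=(abs(D[:,0])<.11)&(abs(D[:,1])<.06)&(D[:,2]>-.15)&(D[:,2]<.05)
D=D[m]*1000
for z in range(-100,50,5):
        q=D[(D[:,2]>=z)&(D[:,2]<z+5)]
        if len(q):print(z,len(q),q.min(0).round(),q.max(0).round())
```

```text
t 6.65 p [0.4521 0.3317 0.0814] xang -74.0 F [ 0.8 -0.4  0.7] w 70.4 q [0.42 0.54 1.56 0.   1.04 1.72]
-100 93 [ -87.  -36. -100.] [ 89.  27. -95.]
-95 101 [-81. -35. -95.] [ 88.  33. -90.]
-90 53 [-84. -34. -90.] [ 89.  31. -85.]
-85 56 [-84. -34. -85.] [ 88.  34. -80.]
-80 10 [-81. -30. -80.] [ 85.  31. -75.]
-75 2 [-40.  -7. -73.] [-39.  -4. -71.]
-70 1 [-39.  -5. -69.] [-39.  -5. -69.]
-65 3 [-42.  -2. -64.] [-39.   0. -62.]
-60 5 [-43. -11. -59.] [-32.   2. -57.]
-55 8 [-45. -16. -51.] [  2.   6. -50.]
-50 11 [-50. -16. -50.] [ -2.   6. -45.]
-45 8 [-40. -17. -45.] [ 51.   8. -40.]
-40 22 [-47. -17. -40.] [ 52.  10. -35.]
-35 21 [-48. -16. -34.] [ 51.   6. -30.]
-30 23 [-44. -16. -30.] [ 51.  10. -25.]
-25 19 [-45. -15. -25.] [ 52.   9. -20.]
-20 37 [-46. -25. -20.] [ 48.   3. -15.]
-15 41 [-23. -24. -15.] [ 37.  -4. -10.]
-10 22 [-12. -27. -10.] [25. -7. -5.]
-5 28 [-10. -28.  -5.] [26. -3. -0.]
0 17 [ -8. -29.   0.] [27. -3.  4.]
5 20 [ -3. -28.   5.] [29. 11. 10.]
10 21 [ -3. -28.  10.] [28. 15. 15.]
15 31 [ -5. -28.  15.] [31. 22. 20.]
20 23 [ -6. -29.  20.] [29. 20. 25.]
25 25 [ -2. -28.  25.] [30. 17. 30.]
30 26 [-10. -29.  30.] [29. 15. 35.]
35 25 [ -4. -29.  36.] [29. 15. 40.]
40 24 [  2. -28.  41.] [29. 25. 45.]
45 19 [ -7. -28.  45.] [30. 22. 49.]
```

View pics/b6.png

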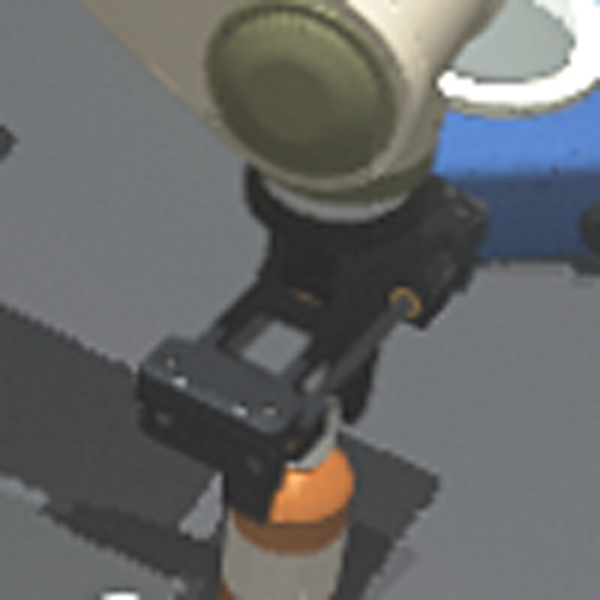

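The fingers now straddle the cap, with the near fingertip at about (255,510) in the crop. The cloud again shows them ending about 16 mm behind the reported TCP. Now I'll close.

Request:
{"name": "servo_tool", "arguments": {"delta_pos": [[0,0,0],[0,0,0],[0,0,0],[0,0,0],[0,0,0]], "roll": [0,0,0,0,0], "gripper": 0}}

```text
time_s: 7.32
ee_pos: [0.4522, 0.3318, 0.0818]
tool_rot: [[0.275, -0.961, 0.0], [-0.961, -0.275, 0.0], [-0.0, -0.0, -1.0]]
contact_force: [0.4, 1.0, 1.1]
width: 0.351
```

Request:
{"name": "servo_tool", "arguments": {"delta_pos": [[0,0,0],[0,0,0],[0,0,-2],[0,0,-4],[0,0,-4]], "roll": [0,0,0,0,0]}}

```text
time_s: 7.95
ee_pos: [0.4521, 0.3317, 0.0919]
tool_rot: [[0.275, -0.961, -0.0], [-0.961, -0.275, -0.0], [0.0, 0.0, -1.0]]
contact_force: [0.4, -0.4, -2.5]
width: 0.352
```

Request:
{"name": "servo_tool", "arguments": {"delta_pos": [[0,0,-20],[0,0,-37],[0,0,-40],[0,0,-40],[0,0,-35]], "roll": [0,0,0,0,0]}}

```text
time_s: 8.57
ee_pos: [0.452, 0.3316, 0.2655]
tool_rot: [[0.275, -0.961, 0.001], [-0.961, -0.275, 0.0], [-0.0, -0.001, -1.0]]
contact_force: [-0.6, -0.5, -3.4]
width: 0.347
```

Request:
{"name": "servo_tool", "arguments": {"delta_pos": [[25,2,0],[40,3,0],[50,3,0],[50,3,0],[50,3,0]], "roll": [0,0,0,0,0]}}

```text
time_s: 9.2
ee_pos: [0.4979, 0.1196, 0.264]
tool_rot: [[0.275, -0.961, 0.0], [-0.961, -0.275, -0.0], [0.0, -0.0, -1.0]]
contact_force: [0.6, 0.1, -2.7]
width: 0.35
```

Request:
{"name": "servo_tool", "arguments": {"delta_pos": [[50,3,0],[50,3,0],[50,3,0],[50,3,0],[50,3,0]], "roll": [0,0,0,0,0]}}

```text
time_s: 9.82
ee_pos: [0.5523, -0.1249, 0.264]
tool_rot: [[0.275, -0.961, 0.0], [-0.961, -0.275, 0.0], [0.0, -0.0, -1.0]]
contact_force: [0.1, 0.3, -3.3]
width: 0.349
```

```bash
python3 mv.py .5789 -.2593 .26
```

```text
t 9.82 p [ 0.5523 -0.1249  0.264 ] xang -74.0 F [ 0.1  0.3 -3.3] w 30.8 q [-0.43  0.38  1.3   0.    1.46  0.86]
tool mm [136.5  11.4   4. ] len 137.0
```

Request:
{"name": "servo_tool", "arguments": {"delta_pos": [[45,4,0],[45,4,0],[30,2,0],[16,1,0],[0,0,0]], "roll": [0,0,0,0,0]}}

```text
time_s: 10.45
ee_pos: [0.579, -0.2572, 0.2634]
tool_rot: [[0.275, -0.962, -0.0], [-0.962, -0.275, 0.0], [-0.001, 0.0, -1.0]]
contact_force: [0.5, 0.5, -3.3]
width: 0.35
```

```bash
cat > look.py <<'E'
import sys
from cell import robot
from fit import *
from mv import st
s=st();R=s["tool_rot"]
off=np.array([0,0,-.033])
# bottle in grip: estimate axis from cloud, seed upright
base=np.array([float(a) for a in sys.argv[1:4]]);ax=np.array([0,0,1.])
if len(sys.argv)>4: ax=np.array([float(a) for a in sys.argv[4:7]])
gs={n:robot.get_image(n) for n in("scene","top")}
pickle.dump((gs,s),open("last.pkl","wb"))
for src in(["scene"],["top"],["scene","top"]):
    b,a=base,ax
    try:
        for k in range(3):
            W=[]
            for n in src:
                g=gs[n];w=cloud(g);im=g["image"].astype(int)
                m=(im[...,0]>im[...,2]+40)|((im.min(-1)>110)); 
                W.append(near(w[m],b,a,lo=.01,hi=.104,rad=.036))
            W=np.concatenate(W)
            b,a,e=fit(W,b,a)
        print(src,len(W),"base",b.round(4),"ax",a.round(3),"cap",(b+.1175*a).round(4),"err",round(e,2))
    except Exception as ex: print(src,ex)
E
python3 look.py .5789 -.2593 .181
python3 - <<'E'
from h import *
gs,s=pickle.load(open("last.pkl","rb"))
crop(gs["scene"],90,120,220,280,"pics/c1s.png",4);crop(gs["top"],290,120,430,270,"pics/c1t.png",4)
E
```

```text
t 10.45 p [ 0.579  -0.2572  0.2634] xang -74.1 F [ 0.5  0.5 -3.3] w 30.9 q [-0.6   0.54  1.06  0.    1.54  0.69]
['scene'] 546 base [ 0.5789 -0.2548  0.1725] ax [-0.008 -0.045  0.999] cap [ 0.578  -0.26    0.2899] err 0.0
['top'] 0 base [ 0.5789 -0.2593  0.181 ] ax [0. 0. 1.] cap [ 0.5789 -0.2593  0.2985] err nan
['scene', 'top'] 546 base [ 0.5789 -0.2548  0.1725] ax [-0.008 -0.045  0.999] cap [ 0.578  -0.26    0.2899] err 0.0
  return _methods._mean(a, axis=axis, dtype=dtype,
  ret = ret.dtype.type(ret / rcount)
```

View pics/c1s.png

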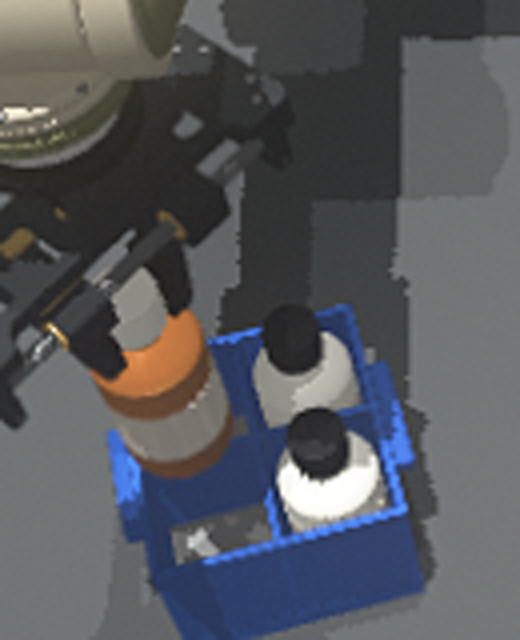

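View pics/c1t.png

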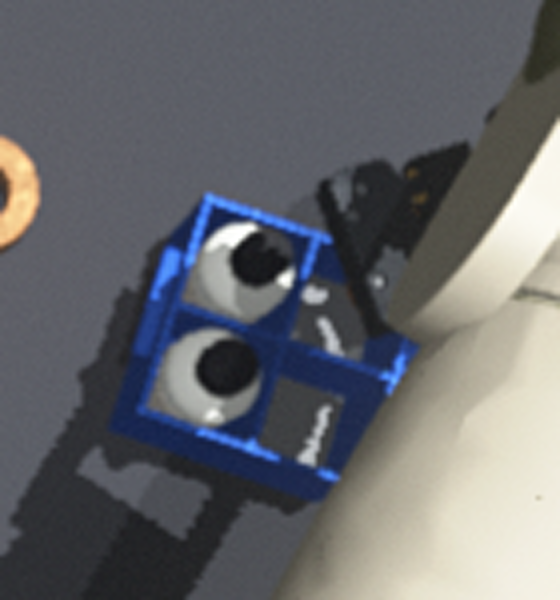

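Request:
{"name": "servo_tool", "arguments": {"delta_pos": [[2,0,10],[0,0,10],[0,0,10],[0,0,5],[0,0,0]], "roll": [0,0,0,0,0]}}

```text
time_s: 11.18
ee_pos: [0.5795, -0.2589, 0.2283]
tool_rot: [[0.275, -0.961, -0.001], [-0.961, -0.275, 0.0], [-0.001, 0.0, -1.0]]
contact_force: [0.3, -0.5, -2.8]
width: 0.349
```

```bash
cat > circ.py <<'E'
import sys
from cell import robot
from fit import *
from mv import st
s=st();p=s["ee_pos"]
zb=p[2]-.0818
g=robot.get_image("scene");W=cloud(g);im=g["image"].astype(int)
q=W.reshape(-1,3);ci=im.reshape(-1,3)
m=(np.hypot(q[:,0]-p[0],q[:,1]-p[1])<.036)&(q[:,2]>zb+.01)&(q[:,2]<zb+.083)
P=q[m];print(len(P))
def circ(P):
    f=lambda c:(np.hypot(P[:,0]-c[0],P[:,1]-c[1])-.028)*1000
    r=least_squares(f,p[:2],loss='soft_l1',f_scale=1);return r.x,np.median(abs(f(r.x)))
for lo,hi in((.01,.083),(.01,.045),(.045,.083)):
    k=(P[:,2]>zb+lo)&(P[:,2]<zb+hi);c,e=circ(P[k]);print(lo,hi,k.sum(),c.round(4),round(e,2),"rel tcp mm",((c-p[:2])*1000).round(1))
print("lowest pts",np.percentile(q[(np.hypot(q[:,0]-p[0],q[:,1]-p[1])<.03)&(q[:,2]>zb-.02)][:,2],[.5,1,3]),"zb",zb)
E
python3 circ.py
```

```text
t 11.18 p [ 0.5795 -0.2589  0.2283] xang -74.0 F [ 0.3 -0.5 -2.8] w 30.8 q [-0.6   0.56  1.12  0.    1.46  0.69]
499
0.01 0.083 499 [ 0.5784 -0.2586] 0.59 rel tcp mm [-1.1  0.3]
0.01 0.045 211 [ 0.5782 -0.2581] 0.5 rel tcp mm [-1.3  0.8]
0.045 0.083 288 [ 0.5786 -0.2589] 0.56 rel tcp mm [-1. -0.]
lowest pts [0.15153827 0.15380776 0.16385922] zb 0.14652197074799495
```

Request:
{"name": "servo_tool", "arguments": {"delta_pos": [[0,0,10],[0,0,12],[0,0,12],[0,0,10],[0,0,10]], "roll": [0,0,0,0,0]}}

```text
time_s: 11.85
ee_pos: [0.5796, -0.259, 0.174]
tool_rot: [[0.275, -0.961, -0.0], [-0.961, -0.275, 0.0], [-0.0, 0.0, -1.0]]
contact_force: [0.3, 1.3, -3.3]
width: 0.355
```

Request:
{"name": "servo_tool", "arguments": {"delta_pos": [[0,0,8],[0,0,8],[0,0,8],[0,0,8],[0,0,6]], "roll": [0,0,0,0,0]}}

```text
time_s: 12.48
ee_pos: [0.5796, -0.259, 0.1361]
tool_rot: [[0.275, -0.961, -0.0], [-0.961, -0.275, 0.0], [-0.0, 0.0, -1.0]]
contact_force: [0.7, 0.2, -2.5]
width: 0.355
```

Request:
{"name": "servo_tool", "arguments": {"delta_pos": [[0,0,3],[0,0,3],[0,0,3],[0,0,2],[0,0,2]], "roll": [0,0,0,0,0]}}

```text
time_s: 13.1
ee_pos: [0.5797, -0.259, 0.1237]
tool_rot: [[0.275, -0.961, 0.0], [-0.961, -0.275, -0.0], [0.0, -0.0, -1.0]]
contact_force: [0.9, 0.6, -3.5]
width: 0.351
```

Request:
{"name": "servo_tool", "arguments": {"delta_pos": [[0,0,1],[0,0,1],[0,0,1],[0,0,1],[0,0,1]], "roll": [0,0,0,0,0]}}

```text
time_s: 13.72
ee_pos: [0.5796, -0.259, 0.1187]
tool_rot: [[0.275, -0.961, -0.0], [-0.961, -0.275, 0.0], [-0.0, 0.0, -1.0]]
contact_force: [-0.4, -1.0, -3.6]
width: 0.35
```

Base is now at about 37 mm; I'll keep going 1 mm at a time.

Request:
{"name": "servo_tool", "arguments": {"delta_pos": [[0,0,1],[0,0,1],[0,0,1],[0,0,0],[0,0,0]], "roll": [0,0,0,0,0]}}

```text
time_s: 14.35
ee_pos: [0.5797, -0.259, 0.1158]
tool_rot: [[0.275, -0.961, 0.0], [-0.961, -0.275, -0.0], [0.0, -0.0, -1.0]]
contact_force: [-0.6, -0.3, -2.2]
width: 0.354
```

Request:
{"name": "servo_tool", "arguments": {"delta_pos": [[0,0,1],[0,0,0],[0,0,1],[0,0,0],[0,0,0]], "roll": [0,0,0,0,0]}}

```text
time_s: 14.98
ee_pos: [0.5798, -0.259, 0.1141]
tool_rot: [[0.275, -0.961, 0.001], [-0.961, -0.275, -0.0], [0.0, -0.0, -1.0]]
contact_force: [-1.1, 0.4, 1.5]
width: 0.354
```

Request:
{"name": "servo_tool", "arguments": {"delta_pos": [[0,0,0],[0,0,0],[0,0,0],[0,0,0],[0,0,0]], "roll": [0,0,0,0,0], "gripper": 52}}

```text
time_s: 15.6
ee_pos: [0.5796, -0.259, 0.1137]
tool_rot: [[0.275, -0.961, -0.0], [-0.961, -0.275, 0.0], [-0.0, 0.0, -1.0]]
contact_force: [-0.7, -0.5, -0.1]
width: 0.59
```

Request:
{"name": "servo_tool", "arguments": {"delta_pos": [[0,0,-5],[0,0,-15],[0,0,-25],[0,0,-30],[0,0,-30]], "roll": [0,0,0,0,0]}}

```text
time_s: 16.23
ee_pos: [0.5797, -0.259, 0.221]
tool_rot: [[0.275, -0.961, 0.001], [-0.961, -0.275, -0.001], [0.001, -0.001, -1.0]]
contact_force: [0.1, 0.4, 0.1]
width: 0.592
```

```bash
python3 mv.py .508 .172 .2154
```

```text
t 16.23 p [ 0.5797 -0.259   0.221 ] xang -74.0 F [0.1 0.4 0.1] w 52.2 q [-0.6   0.56  1.13  0.    1.44  0.69]
tool mm [-434.1  -49.7    5.2] len 436.9
```

Request:
{"name": "servo_tool", "arguments": {"delta_pos": [[-45,-5,0],[-50,-6,0],[-50,-6,0],[-50,-6,0],[-50,-6,0]], "roll": [0,0,0,0,0], "gripper": 70}}

```text
time_s: 16.85
ee_pos: [0.5398, -0.014, 0.22]
tool_rot: [[0.275, -0.961, 0.002], [-0.961, -0.275, -0.0], [0.001, -0.002, -1.0]]
contact_force: [-0.2, 1.1, 0.5]
width: 0.795
```

Request:
{"name": "servo_tool", "arguments": {"delta_pos": [[-50,-6,0],[-50,-6,0],[-40,-5,0],[0,0,0],[0,0,0]], "roll": [0,0,0,0.093,0.092]}}

```text
time_s: 17.48
ee_pos: [0.518, 0.1244, 0.22]
tool_rot: [[0.092, -0.996, 0.002], [-0.996, -0.092, -0.0], [0.0, -0.002, -1.0]]
contact_force: [0.1, 0.1, 0.3]
width: 0.794
```

```bash
python3 mv.py .505 .1716 .1005
python3 - <<'E'
from cell import robot
from h import *
g={n:robot.get_image(n) for n in("scene","top")}
crop(g["scene"],90,150,220,290,"pics/d1.png",5)
crop(g["top"],290,120,430,270,"pics/d2.png",4)
E
```

```text
t 17.48 p [0.518  0.1244 0.22  ] xang -84.7 F [0.1 0.1 0.3] w 69.9 q [ 0.02  0.33  1.48 -0.    1.33  1.49]
tool mm [-48.2   8.8 119.5] len 129.1
```

View pics/d2.png

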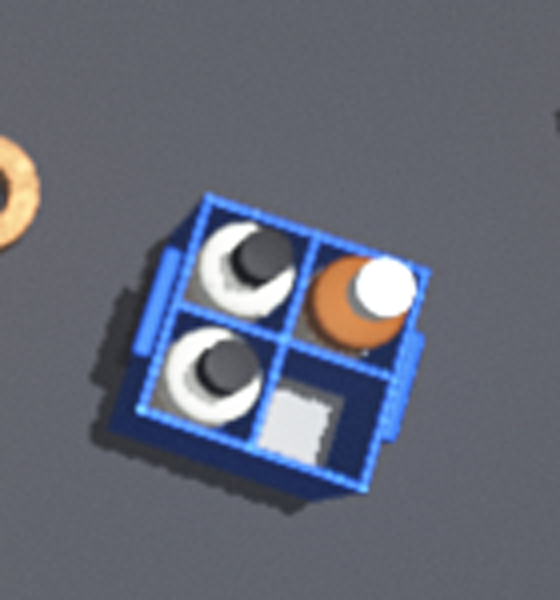

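Bottle b stands upright and centred in cell_b (amber body at 360,300, cap at 385,288). The remaining empty cell is at about (305,425). Next is bottle a.

Request:
{"name": "servo_tool", "arguments": {"delta_pos": [[-24,4,10],[-24,5,20],[0,0,25],[0,0,20],[0,0,0]], "roll": [0,0,0,0,0]}}

```text
time_s: 18.2
ee_pos: [0.504, 0.1706, 0.1433]
tool_rot: [[0.095, -0.995, -0.002], [-0.995, -0.095, -0.0], [0.0, 0.002, -1.0]]
contact_force: [0.0, -0.3, 0.4]
width: 0.794
```

```bash
python3 mv.py .505 .1716 .1005
python3 - <<'E'
from cell import robot
from h import *
g=robot.get_image("scene")
crop(g,220,60,350,190,"pics/d3.png",5)
E
```

```text
t 18.2 p [0.504  0.1706 0.1433] xang -84.5 F [ 0.  -0.3  0.4] w 70.0 q [0.11 0.41 1.59 0.   1.15 1.58]
tool mm [-0.9 -1.1 42.8] len 42.8
```

View pics/d3.png

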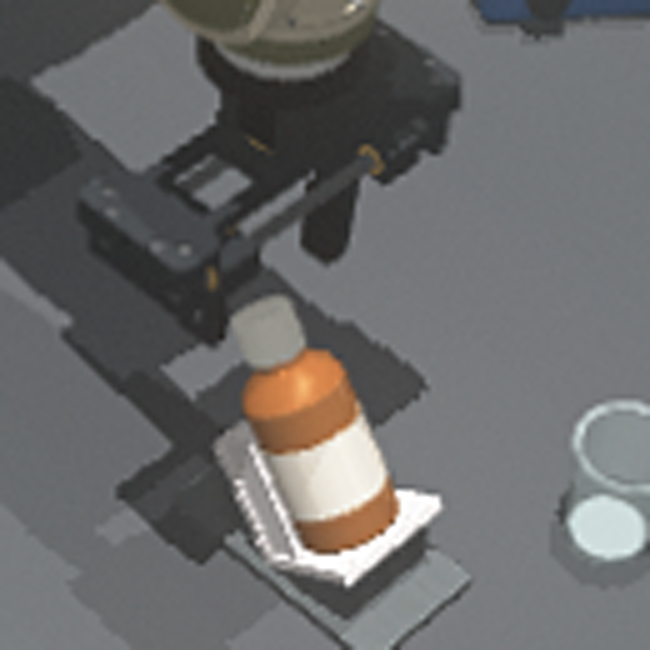

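Request:
{"name": "servo_tool", "arguments": {"delta_pos": [[-1,-1,12],[0,0,12],[0,0,12],[0,0,7],[0,0,0]], "roll": [0,0,0,0,0]}}

```text
time_s: 18.88
ee_pos: [0.5052, 0.1718, 0.1002]
tool_rot: [[0.094, -0.996, -0.001], [-0.996, -0.094, -0.0], [0.0, 0.001, -1.0]]
contact_force: [-0.1, 0.2, 1.0]
width: 0.798
```

Request:
{"name": "servo_tool", "arguments": {"delta_pos": [[0,0,0],[0,0,0],[0,0,0],[0,0,0],[0,0,0]], "roll": [0,0,0,0,0], "gripper": 0}}

```text
time_s: 19.5
ee_pos: [0.5054, 0.1718, 0.1008]
tool_rot: [[0.094, -0.996, 0.0], [-0.996, -0.094, 0.0], [-0.0, -0.0, -1.0]]
contact_force: [0.4, 0.4, 0.5]
width: 0.346
```

Request:
{"name": "servo_tool", "arguments": {"delta_pos": [[0,0,0],[0,0,0],[0,0,0],[0,0,0],[0,0,0]], "roll": [0,0,0,0,0]}}

```text
time_s: 20.12
ee_pos: [0.5054, 0.1718, 0.1008]
tool_rot: [[0.094, -0.996, 0.0], [-0.996, -0.094, 0.0], [-0.0, -0.0, -1.0]]
contact_force: [0.0, -0.5, 2.0]
width: 0.352
```

```bash
python3 mv.py .505 .1716 .1005
python3 - <<'E'
from cell import robot
from h import *
g=robot.get_image("scene")
crop(g,220,60,350,190,"pics/d4.png",5)
E
```

```text
t 20.12 p [0.5054 0.1718 0.1008] xang -84.6 F [ 0.  -0.5  2. ] w 31.0 q [0.11 0.46 1.63 0.   1.05 1.59]
tool mm [0.2 0.4 0.3] len 0.5
```

View pics/d4.png

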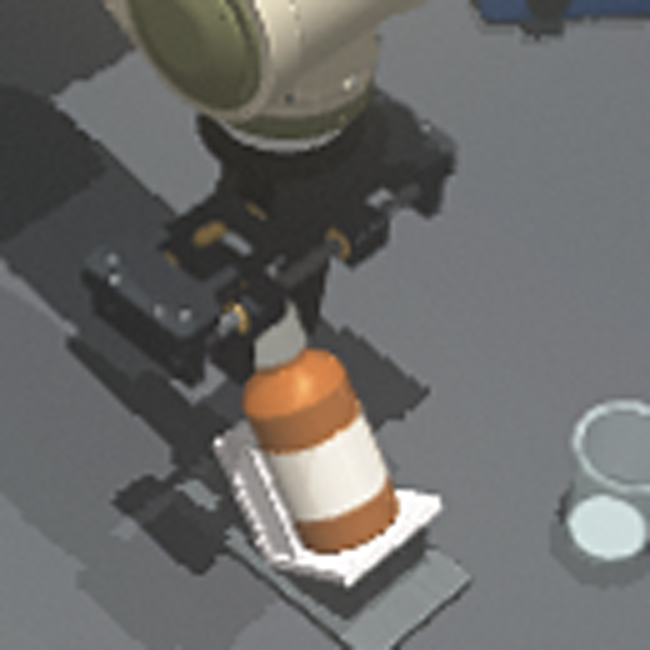

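Request:
{"name": "servo_tool", "arguments": {"delta_pos": [[0,1.7,-2.4],[0,2.9,-4.1],[0,4.6,-6.5],[0,5.8,-8.1],[0,5.8,-8.1]], "roll": [0,0,0,0,0]}}

```text
time_s: 20.8
ee_pos: [0.4841, 0.1698, 0.1306]
tool_rot: [[0.094, -0.996, 0.0], [-0.996, -0.094, -0.0], [0.0, -0.0, -1.0]]
contact_force: [1.5, 0.8, -1.8]
width: 0.354
```

Request:
{"name": "servo_tool", "arguments": {"delta_pos": [[0,8.7,-12.2],[0,8.7,-12.2],[0,8.7,-12.2],[0,8.7,-12.2],[0,8.7,-12.2]], "roll": [0,0,0,0,0]}}

```text
time_s: 21.42
ee_pos: [0.4406, 0.1658, 0.1917]
tool_rot: [[0.094, -0.996, -0.0], [-0.996, -0.094, 0.0], [-0.0, 0.0, -1.0]]
contact_force: [0.9, -0.4, -1.8]
width: 0.354
```

```bash
python3 mv.py .505 .1716 .1005
python3 - <<'E'
from cell import robot
from h import *
g=robot.get_image("scene");t=robot.get_image("top");pickle.dump((g,t),open("im2.pkl","wb"))
crop(g,220,60,350,190,"pics/d5.png",5)
E
```

```text
t 21.43 p [0.4406 0.1658 0.1917] xang -84.6 F [ 0.9 -0.4 -1.8] w 31.1 q [0.11 0.22 1.7  0.   1.22 1.59]
tool mm [  0.2 -64.7  91.2] len 111.8
```

View pics/d5.png

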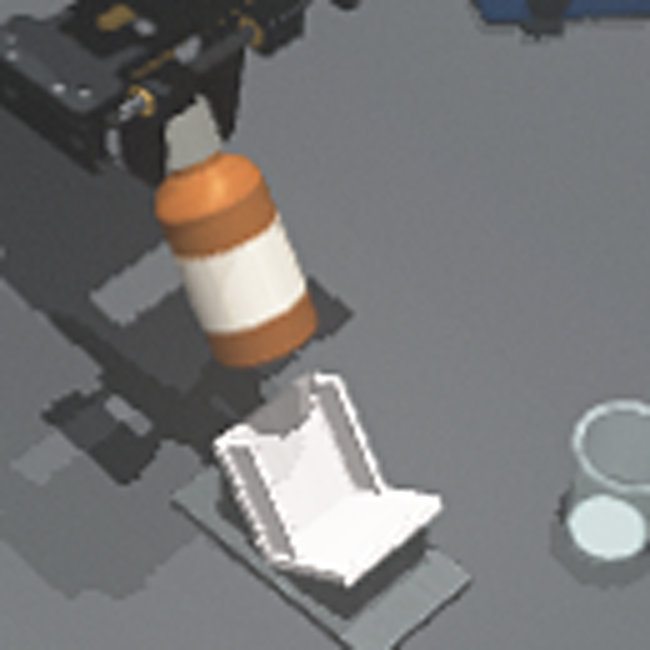

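```bash
cat > fita.py <<'E'
from cell import robot
from fit import *
from mv import st
import sys
def run(tilt0):
    s=st();p=s["ee_pos"]
    gp=p+np.array([0,0,.035])
    gs={n:robot.get_image(n) for n in("scene","top")}
    az=np.radians(-174.6)
    d0=np.array([np.cos(az),np.sin(az),0])
    ax=d0*np.sin(tilt0)+np.array([0,0,np.cos(tilt0)])
    base=gp-ax*.1225
    for src in(["scene"],["scene","top"]):
        b,a=base,ax
        for k in range(4):
            W=[]
            for n in src:
                g=gs[n];im=g["image"].astype(int)
                sat=(im[...,0]>im[...,2]+35)|(im.min(-1)>100)
                W.append(near(cloud(g)[sat],b,a,lo=.008,hi=.084,rad=.037))
            W=np.concatenate(W)
            # fit body only: radius 28 axis, plus constraint that axis passes through grip point at known
            def f(q):
                aa=d0*np.sin(q[0])+np.array([-d0[1],d0[0],0])*q[1]+np.array([0,0,np.cos(q[0])]);aa/=np.linalg.norm(aa)
                D=W-(gp+np.array([q[2],q[3],0]));s_=D@aa
                return np.r_[(np.linalg.norm(D-s_[:,None]*aa,axis=1)-.028)*1000,q[2]*300,q[3]*300]
            t0=np.arctan2(a@d0,a[2])
            r=least_squares(f,[t0,0,0,0],loss='soft_l1',f_scale=1.5)
            q=r.x;a=d0*np.sin(q[0])+np.array([-d0[1],d0[0],0])*q[1]+np.array([0,0,np.cos(q[0])]);a/=np.linalg.norm(a)
            b=gp+np.array([q[2],q[3],0])-a*.1225
        print(src,len(W),"tilt",np.degrees(q[0]).round(1),"side",np.degrees(q[1]).round(1),"off",(q[2:]*1000).round(1),"base",b.round(4),"err",np.median(abs(f(q)[:-2])).round(2))
    return gs
if __name__=="__main__":
    gs=run(float(sys.argv[1]));pickle.dump(gs,open("last.pkl","wb"))
E
python3 fita.py .6
python3 - <<'E'
from h import *
g,t=pickle.load(open("im2.pkl","rb"))
az=np.radians(-174.6);d0=np.array([np.cos(az),np.sin(az)]);e0=np.array([-d0[1],d0[0]])
for n,gg in(("s",g),("t",t)):
    W=cloud(gg).reshape(-1,3);im=gg["image"].reshape(-1,3).astype(int)
    q=(W[:,:2]-[.5758,.1783])
    u=q@-d0;v=q@e0   # u: towards rest +x
    m=(abs(v)<.045)&(abs(u)<.1)&(im.min(1)>90)&(W[:,2]>.012)&(W[:,2]<.11)
    for zz in range(10,110,8):
        k=m&(W[:,2]*1000>=zz)&(W[:,2]*1000<zz+8)
        if k.sum()>3:print(n,zz,k.sum(),"u",np.percentile(u[k]*1000,[2,50,98]).round(),"v",np.percentile(v[k]*1000,[2,50,98]).round())
E
```

```text
t 21.52 p [0.4411 0.1659 0.1924] xang -84.6 F [ 0.2  0.5 -2.3] w 30.9 q [0.11 0.22 1.7  0.   1.22 1.59]
['scene'] 654 tilt 33.9 side 0.2 off [-0.6 -0.4] base [0.5086 0.1723 0.1257] err 1.04
['scene', 'top'] 657 tilt 34.0 side 0.2 off [-0.6 -0.4] base [0.5086 0.1723 0.1258] err 1.04
s 10 14 u [-72. -24.  34.] v [-29.  16.  37.]
s 18 89 u [-32. -23. -12.] v [-30.  -1.  37.]
s 26 156 u [-37. -15.  25.] v [-31.   1.  37.]
s 34 170 u [-41. -13.  24.] v [-31.   2.  37.]
s 42 184 u [-47.  -2.  29.] v [-32.   3.  37.]
s 50 180 u [-53. -26.  29.] v [-34.  -0.  36.]
s 58 96 u [-59. -52. -23.] v [-31.  -4.  37.]
s 66 104 u [-69. -58. -30.] v [-31.  -2.  36.]
s 74 93 u [-68. -61. -33.] v [-32.   3.  36.]
s 82 24 u [-57. -47. -40.] v [-33.  31.  35.]
t 10 6 u [-56. -22. -18.] v [-1. 33. 35.]
t 18 131 u [-29. -20. -11.] v [-30.  -0.  34.]
t 26 166 u [-34.  -9.   1.] v [-32.  -0.  35.]
t 34 181 u [-37.   4.  12.] v [-35.  -0.  34.]
t 42 168 u [-42.  16.  30.] v [-34.   1.  34.]
t 50 107 u [-49.  24.  29.] v [-34.   7.  34.]
t 58 24 u [-56. -42. -23.] v [-32.  22.  34.]
t 66 26 u [-67. -57. -30.] v [-33.  28.  34.]
t 74 24 u [-65. -58. -36.] v [-33.  30.  35.]
t 82 15 u [-55. -47. -41.] v [-31.  30.  33.]
```

Request:
{"name": "servo_tool", "arguments": {"delta_pos": [[0,13,0],[0,14,8],[0,0,25],[0,0,28],[0,0,20]], "roll": [0,0,0,0,0]}}

```text
time_s: 22.25
ee_pos: [0.4133, 0.1632, 0.1085]
tool_rot: [[0.094, -0.996, -0.002], [-0.996, -0.094, -0.0], [0.0, 0.002, -1.0]]
contact_force: [-1.4, 0.0, -3.3]
width: 0.349
```

```bash
python3 fita.py .6
python3 - <<'E'
from h import *
g=pickle.load(open("last.pkl","rb"))
crop(g["scene"],200,60,330,190,"pics/d6.png",5)
E
```

```text
t 22.25 p [0.4133 0.1632 0.1085] xang -84.6 F [-1.4  0.  -3.3] w 30.7 q [0.11 0.28 1.88 0.   0.99 1.59]
['scene'] 563 tilt 33.8 side -0.6 off [-1.2  0.3] base [0.4801 0.1687 0.0418] err 1.13
['scene', 'top'] 665 tilt 32.4 side -0.6 off [0.5 0.4] base [0.4792 0.1685 0.0401] err 1.24
```

View pics/d6.png

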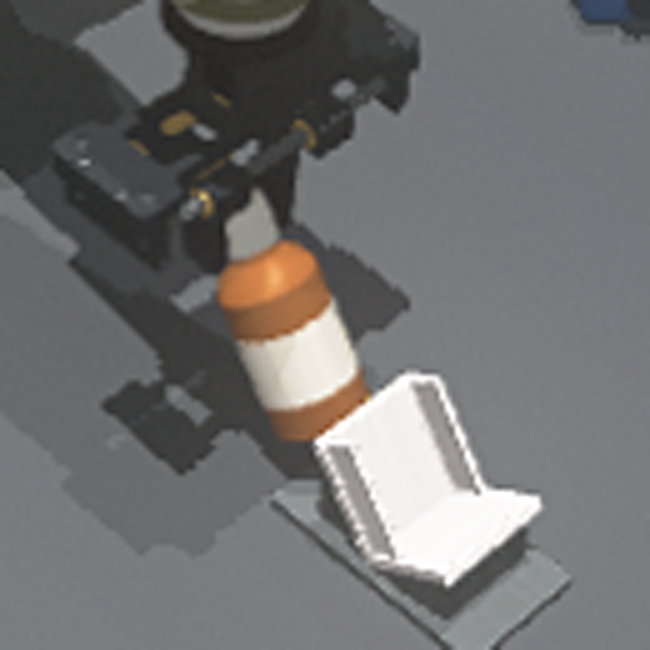

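Request:
{"name": "servo_tool", "arguments": {"delta_pos": [[0,-7.5,0],[0,-7.5,0],[0,-7.6,-8],[0,-8.1,-7.1],[0,0,0]], "roll": [0,0,0,0,0]}}

```text
time_s: 22.98
ee_pos: [0.4459, 0.1662, 0.1258]
tool_rot: [[0.094, -0.996, 0.002], [-0.996, -0.094, 0.0], [-0.0, -0.002, -1.0]]
contact_force: [-2.3, -1.2, -2.3]
width: 0.354
```

```bash
python3 fita.py .45
python3 - <<'E'
from h import *
g=pickle.load(open("last.pkl","rb"))
crop(g["scene"],200,60,330,190,"pics/d7.png",5)
E
```

```text
t 22.98 p [0.4459 0.1662 0.1258] xang -84.6 F [-2.3 -1.2 -2.3] w 31.2 q [ 0.11  0.31  1.78 -0.    1.05  1.59]
['scene'] 472 tilt 16.5 side -0.2 off [1.2 0.3] base [0.4818 0.1693 0.0433] err 0.9
['scene', 'top'] 472 tilt 16.5 side -0.2 off [1.2 0.3] base [0.4818 0.1693 0.0433] err 0.9
```

View pics/d7.png

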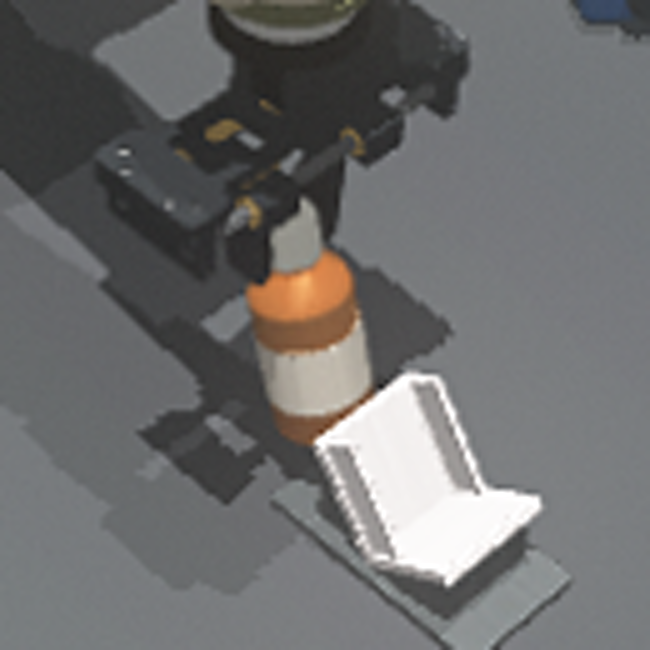

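Request:
{"name": "servo_tool", "arguments": {"delta_pos": [[0,-8,-2.5],[0,-8,-2],[0,-8,-1],[0,-4,0],[0,0,0]], "roll": [0,0,0,0,0]}}

```text
time_s: 23.7
ee_pos: [0.473, 0.1688, 0.1302]
tool_rot: [[0.094, -0.996, -0.001], [-0.996, -0.094, -0.0], [0.0, 0.001, -1.0]]
contact_force: [-1.7, 0.8, -3.7]
width: 0.358
```

```bash
python3 fita.py .1
```

```text
t 23.7 p [0.473  0.1688 0.1302] xang -84.6 F [-1.7  0.8 -3.7] w 31.6 q [ 0.11  0.36  1.69 -0.    1.09  1.59]
['scene'] 453 tilt 9.0 side 1.4 off [-4.5 -2. ] base [0.4873 0.1717 0.0442] err 1.54
['scene', 'top'] 453 tilt 9.0 side 1.4 off [-4.5 -2. ] base [0.4873 0.1717 0.0442] err 1.54
```

Request:
{"name": "servo_tool", "arguments": {"delta_pos": [[0,-6,0],[0,10,-5],[0,20,-10],[0,20,-5],[0,0,0]], "roll": [0,0,0,0,0]}}

```text
time_s: 24.42
ee_pos: [0.4287, 0.1648, 0.1514]
tool_rot: [[0.094, -0.996, 0.002], [-0.996, -0.094, 0.0], [-0.0, -0.002, -1.0]]
contact_force: [0.8, 0.2, -2.3]
width: 0.35
```

```bash
python3 fita.py .05;python3 - <<'E'
from h import *
g=pickle.load(open("last.pkl","rb"))
crop(g["scene"],200,60,330,190,"pics/d8.png",5)
E
```

```text
t 24.43 p [0.4287 0.1648 0.1514] xang -84.6 F [ 0.8  0.2 -2.3] w 30.8 q [0.11 0.24 1.79 0.   1.1  1.59]
['scene'] 395 tilt 1.3 side -0.2 off [1.8 0.3] base [0.4332 0.1648 0.0639] err 0.8
['scene', 'top'] 395 tilt 1.3 side -0.2 off [1.8 0.3] base [0.4332 0.1648 0.0639] err 0.8
```

View pics/d8.png

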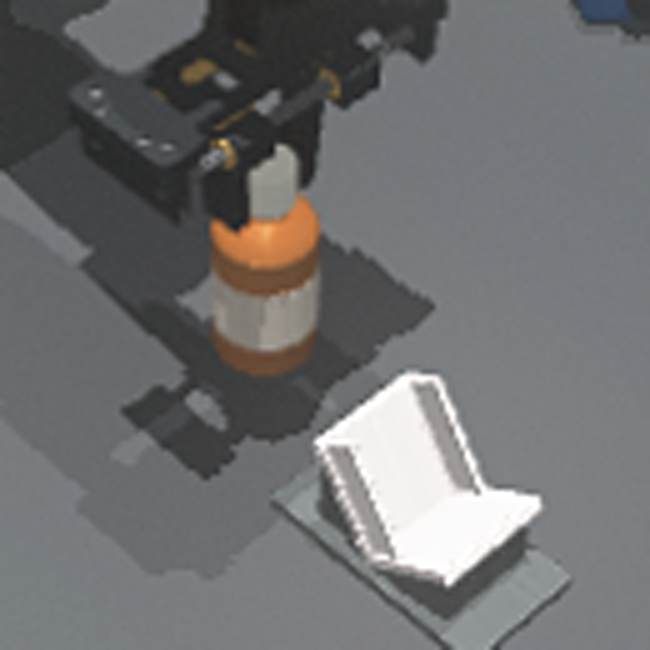

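Request:
{"name": "servo_tool", "arguments": {"delta_pos": [[5,0,-20],[25,0,-30],[40,0,-35],[45,0,-30],[45,0,-5]], "roll": [0,0,0,0,0]}}

```text
time_s: 25.15
ee_pos: [0.4453, 0.0036, 0.2724]
tool_rot: [[0.094, -0.996, 0.004], [-0.996, -0.094, -0.001], [0.001, -0.004, -1.0]]
contact_force: [1.0, 0.2, -4.0]
width: 0.352
```

```bash
python3 mv.py .5152 -.2354 .27
```

```text
t 25.15 p [0.4453 0.0036 0.2724] xang -84.6 F [ 1.   0.2 -4. ] w 31.0 q [-0.26  0.1   1.64  0.    1.4   1.22]
tool mm [244.5 -47.1   3. ] len 249.0
```

Request:
{"name": "servo_tool", "arguments": {"delta_pos": [[45,-9,0],[50,-10,0],[50,-10,0],[50,-10,0],[25,-5,0]], "roll": [0,0,0,0,0]}}

```text
time_s: 25.78
ee_pos: [0.5091, -0.2123, 0.2696]
tool_rot: [[0.092, -0.996, -0.0], [-0.996, -0.092, 0.0], [-0.0, 0.0, -1.0]]
contact_force: [0.4, 0.4, -3.2]
width: 0.352
```

Request:
{"name": "servo_tool", "arguments": {"delta_pos": [[15,-2,0],[9,-1,0],[0,0,8],[0,0,8],[0,0,0]], "roll": [0,0,0,0,0]}}

```text
time_s: 26.4
ee_pos: [0.5135, -0.2324, 0.2538]
tool_rot: [[0.094, -0.996, -0.001], [-0.996, -0.094, 0.001], [-0.001, 0.001, -1.0]]
contact_force: [-0.4, -0.3, -2.3]
width: 0.355
```

```bash
sed -i 's/.0818/.0875/' circ.py; python3 circ.py
python3 - <<'E'
from h import *
from cell import robot
g=robot.get_image("scene")
crop(g,90,120,220,280,"pics/e1.png",4)
E
```

```text
t 26.4 p [ 0.5135 -0.2324  0.2538] xang -84.6 F [-0.4 -0.3 -2.3] w 31.2 q [-0.63  0.38  1.32  0.    1.44  0.84]
568
0.01 0.083 568 [ 0.5171 -0.2326] 0.53 rel tcp mm [ 3.6 -0.3]
0.01 0.045 256 [ 0.5172 -0.2328] 0.48 rel tcp mm [ 3.7 -0.4]
0.045 0.083 312 [ 0.517  -0.2325] 0.55 rel tcp mm [ 3.5 -0.1]
lowest pts [0.17498464 0.18244043 0.21969482] zb 0.16629336095079264
```

View pics/e1.png

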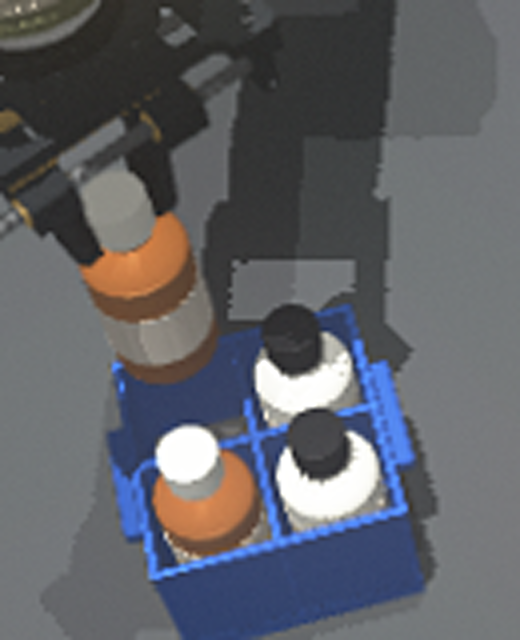

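Request:
{"name": "servo_tool", "arguments": {"delta_pos": [[2.2,2.3,8],[0,0,12],[0,0,12],[0,0,8],[0,0,0]], "roll": [0,0,0,0,0]}}

```text
time_s: 27.12
ee_pos: [0.5115, -0.2354, 0.2138]
tool_rot: [[0.094, -0.996, -0.001], [-0.996, -0.094, 0.001], [-0.001, 0.001, -1.0]]
contact_force: [1.1, 0.2, -2.1]
width: 0.351
```

```bash
python3 circ.py
```

```text
t 27.12 p [ 0.5115 -0.2354  0.2138] xang -84.6 F [ 1.1  0.2 -2.1] w 30.9 q [-0.64  0.4   1.39 -0.    1.34  0.84]
507
0.01 0.083 507 [ 0.5152 -0.2358] 0.53 rel tcp mm [ 3.8 -0.4]
0.01 0.045 226 [ 0.5153 -0.2359] 0.47 rel tcp mm [ 3.9 -0.4]
0.045 0.083 281 [ 0.5151 -0.2357] 0.57 rel tcp mm [ 3.6 -0.3]
lowest pts [0.1341249  0.1406806  0.18646919] zb 0.12633701099534866
```

Request:
{"name": "servo_tool", "arguments": {"delta_pos": [[-0.7,0,8],[0,0,8],[0,0,8],[0,0,8],[0,0,8]], "roll": [0,0,0,0,0]}}

```text
time_s: 27.8
ee_pos: [0.5116, -0.2349, 0.1739]
tool_rot: [[0.094, -0.996, -0.0], [-0.996, -0.094, 0.0], [-0.0, 0.0, -1.0]]
contact_force: [0.2, 0.6, -3.4]
width: 0.351
```

Request:
{"name": "servo_tool", "arguments": {"delta_pos": [[0,0,8],[0,0,8],[0,0,8],[0,0,8],[0,0,6]], "roll": [0,0,0,0,0]}}

```text
time_s: 28.42
ee_pos: [0.5115, -0.2348, 0.136]
tool_rot: [[0.094, -0.996, -0.0], [-0.996, -0.094, 0.0], [-0.0, 0.0, -1.0]]
contact_force: [-0.6, 0.6, -2.7]
width: 0.351
```

Request:
{"name": "servo_tool", "arguments": {"delta_pos": [[0,0,3],[0,0,3],[0,0,3],[0,0,2],[0,0,2]], "roll": [0,0,0,0,0]}}

```text
time_s: 29.05
ee_pos: [0.5116, -0.2349, 0.1235]
tool_rot: [[0.094, -0.996, 0.0], [-0.996, -0.094, -0.0], [0.0, -0.0, -1.0]]
contact_force: [0.1, 0.5, -2.5]
width: 0.35
```

Base is at about 36 mm. The floor is expected at about 22 mm, so I'll keep the steps small.

Request:
{"name": "servo_tool", "arguments": {"delta_pos": [[0,0,1.5],[0,0,1.5],[0,0,1.5],[0,0,1.5],[0,0,0]], "roll": [0,0,0,0,0]}}

```text
time_s: 29.68
ee_pos: [0.5115, -0.2349, 0.1174]
tool_rot: [[0.094, -0.996, -0.0], [-0.996, -0.094, 0.0], [-0.0, 0.0, -1.0]]
contact_force: [-0.1, -1.1, -2.5]
width: 0.356
```

Request:
{"name": "servo_tool", "arguments": {"delta_pos": [[0,0,1],[0,0,1],[0,0,1],[0,0,0],[0,0,0]], "roll": [0,0,0,0,0]}}

```text
time_s: 30.3
ee_pos: [0.5116, -0.2349, 0.1146]
tool_rot: [[0.094, -0.996, 0.0], [-0.996, -0.094, -0.0], [0.0, -0.0, -1.0]]
contact_force: [-0.3, 0.5, -2.0]
width: 0.354
```

Request:
{"name": "servo_tool", "arguments": {"delta_pos": [[0,0,1],[0,0,1],[0,0,0],[0,0,0],[0,0,0]], "roll": [0,0,0,0,0]}}

```text
time_s: 30.92
ee_pos: [0.5116, -0.2349, 0.1125]
tool_rot: [[0.094, -0.996, 0.0], [-0.996, -0.094, 0.0], [-0.0, -0.0, -1.0]]
contact_force: [0.5, -0.1, -3.4]
width: 0.356
```

Request:
{"name": "servo_tool", "arguments": {"delta_pos": [[0,0,1],[0,0,1],[0,0,0],[0,0,0],[0,0,0]], "roll": [0,0,0,0,0]}}

```text
time_s: 31.55
ee_pos: [0.5116, -0.2349, 0.1105]
tool_rot: [[0.094, -0.996, -0.0], [-0.996, -0.094, -0.0], [0.0, 0.0, -1.0]]
contact_force: [0.3, -0.1, -2.8]
width: 0.357
```

Request:
{"name": "servo_tool", "arguments": {"delta_pos": [[0,0,1],[0,0,0.5],[0,0,0],[0,0,0],[0,0,0]], "roll": [0,0,0,0,0]}}

```text
time_s: 32.17
ee_pos: [0.5116, -0.2349, 0.1091]
tool_rot: [[0.094, -0.996, 0.0], [-0.996, -0.094, -0.0], [0.0, -0.0, -1.0]]
contact_force: [0.9, -0.9, -0.6]
width: 0.354
```

Request:
{"name": "servo_tool", "arguments": {"delta_pos": [[0,0,1],[0,0,0],[0,0,0],[0,0,0],[0,0,0]], "roll": [0,0,0,0,0]}}

```text
time_s: 32.8
ee_pos: [0.5117, -0.235, 0.1082]
tool_rot: [[0.094, -0.996, 0.0], [-0.996, -0.094, -0.0], [0.0, -0.0, -1.0]]
contact_force: [0.8, 0.2, 3.0]
width: 0.352
```

Request:
{"name": "servo_tool", "arguments": {"delta_pos": [[0,0,0],[0,0,0],[0,0,0],[0,0,0],[0,0,0]], "roll": [0,0,0,0,0], "gripper": 52}}

```text
time_s: 33.42
ee_pos: [0.5116, -0.2349, 0.108]
tool_rot: [[0.094, -0.996, -0.0], [-0.996, -0.094, 0.0], [-0.0, 0.0, -1.0]]
contact_force: [0.1, -0.5, -0.2]
width: 0.588
```

Request:
{"name": "servo_tool", "arguments": {"delta_pos": [[0,0,-5],[0,0,-15],[0,0,-25],[0,0,-30],[0,0,-30]], "roll": [0,0,0,0,0]}}

```text
time_s: 34.05
ee_pos: [0.5116, -0.2349, 0.2152]
tool_rot: [[0.094, -0.996, 0.001], [-0.996, -0.094, -0.001], [0.001, -0.001, -1.0]]
contact_force: [-0.2, -0.3, -1.0]
width: 0.589
```

Request:
{"name": "servo_tool", "arguments": {"delta_pos": [[-40,0,-10],[-50,0,0],[-50,0,0],[-50,0,0],[-30,0,0]], "roll": [0,0,0,0,0]}}

```text
time_s: 34.67
ee_pos: [0.4907, -0.0139, 0.2244]
tool_rot: [[0.095, -0.995, 0.002], [-0.995, -0.095, -0.0], [0.0, -0.002, -1.0]]
contact_force: [-0.4, -0.5, -0.5]
width: 0.587
```

Run:
```python
from cell import robot
from fit import *
from mv import st
st()
gs={n:robot.get_image(n) for n in("scene","top")}
A=cv2.resize(gs["scene"]["image"][160:300,90:220,::-1],None,fx=3,fy=3,interpolation=cv2.INTER_CUBIC)
B=cv2.resize(gs["top"]["image"][140:280,290:420,::-1],None,fx=3,fy=3,interpolation=cv2.INTER_CUBIC)
cv2.imwrite("pics/f.png",np.hstack([A,B]))
for nm,c,z in(("a",[.5150,-.2350],.0225),("b",[.5788,-.2590],.033)):
  for n,g in gs.items():
    W=cloud(g);b=np.array([*c,z]);a=np.array([0,0,1.])
    P=near(W,b,a,rad=.02,lo=.1,hi=.137)
    # cap cylinder: upright circle r16 + top height
    f=lambda q:np.r_[[0]] if 0 else (np.minimum(abs(np.hypot(P[:,0]-q[0],P[:,1]-q[1])-.016),abs(P[:,2]-q[2])))*1000
    r=least_squares(f,[*c,z+.13],loss='soft_l1');
    top=P[P[:,2]>r.x[2]-.004]
    print(nm,n,len(P),"cap centre",r.x[:2].round(4),"top z",np.median(top[:,2]).round(4),"-> base",(np.median(top[:,2])-.13).round(4))
```

```text
t 34.67 p [ 0.4907 -0.0139  0.2244] xang -84.5 F [-0.4 -0.5 -0.5] w 51.7 q [-0.27  0.24  1.6   0.    1.31  1.21]
a scene 227 cap centre [ 0.515  -0.2351] top z 0.1521 -> base 0.0221
a top 202 cap centre [ 0.516  -0.2355] top z 0.1523 -> base 0.0223
b scene 232 cap centre [ 0.5776 -0.2583] top z 0.1624 -> base 0.0324
b top 201 cap centre [ 0.5791 -0.2594] top z 0.1624 -> base 0.0324
```

View pics/f.png

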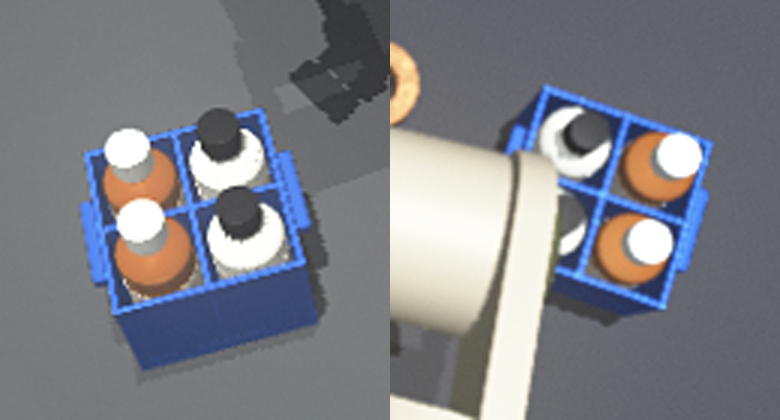

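Both amber bottles stand upright in their cells (scene caps at about 127,150 and 140,222). Their bases are at 22 and 32 mm, which matches the floors, and their centres are within about 1–2 mm of the cell centres. The arm is clear of the carrier, so I'm handing in.

```bash
python3 -c "
from cell import robot
print(robot.finish_job())"
```

```text
the job is handed in; nothing more can be done
None
```

Both amber bottles are standing upright and released in the two empty cells. I handed the job in at about 35 s, and no verdict was reported.

**Standing bottle:** It went into cell_b by its cap. I lowered it in steps of about 1 mm until the force changed by about 4 to 5 N.

**Leaning bottle:** I gripped it by the cap and drew it out along its own axis. The tool can't tilt, so the bottle hung at about 34°. I pushed it upright in the grip against the back edge of the rest, which brought it to about 1°. I then lowered it into cell_a until the force changed by about 6 N.

**First grasp missed:** The gripper really sat about 33 mm higher than the reported tool position, so the jaws closed just above the cap without touching it. The depth images showed this, and I corrected for it in every later move.

**Last checks:**

| Bottle | Cell | Base height from cap top (mm) | Floor height measured before placing (mm) | Cap offset from cell centre (mm) |
|---|---|---|---|---|
| Leaning (a) | cell_a | 22 | 23 | 1 |
| Standing (b) | cell_b | 32 | 33 | up to 1.6 |

- **Camera agreement:** the two cameras differed by 1 to 2 mm on the cap positions, which is within their calibration.
- **Stored bottles:** both looked unmoved in the final scene view. The arm hid one of them in the final top view.
- **Beaker and cork ring:** I never moved near them. I did not measure their positions again at the end.

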